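# Load the bushing press shuttle and close its guided top plate

## Robot

A 6-joint arm with a two-finger parallel gripper is mounted at the origin on the work surface. World frame = base frame: x ahead of the robot, y to its left, z up, the work surface at z = 0. Lengths are in m, angles in rad, forces in N, time in s.
With the tool pointing down it reaches from about 0.225 to 0.875 m from the base axis. Payload 3.4 kg.
Tool frame: the origin (TCP) lies between the finger pads; the fingertips stand 11 mm ahead of it and the grasp point (between the pads) lies 8 mm behind it; z points along the fingers, y is the line along which they close (so a half turn about z gives the same grasp; the last joint's range is limited). The gripper opens to 85 mm and grips with 20 to 120 N. Pads are 22 mm wide; open, the fingers measure 114 mm over their backs; the gripper's body (76 mm by 85 mm) begins 54 mm behind the grasp point. The pads swing forward as they close: fully open they stand 13 mm farther back than shut.
Start: joints at [-1.466, 0.276, 1.505, -0, 1.361, -0.121], TCP at [0.129, -0.56, 0.218] pointing down, gripper open.
Joint ranges: [-2.89, 2.89], [-0.75, 2.08], [0.22, 2.7], [-1.18, 4.32], [0.11, 2.71], [-2.7, 2.7]. Speed limits (rad/s): [2.57, 2.57, 3.14, 3.14, 3.14, 3.14].

## Interface

Orientations are given as a unit quaternion [w, x, y, z].
In Python, from rig import sensors, eyes, manip gives the robot as it stands.
- The arm moves only by the tool drive_tool, never from a script. Its argument "deltas" is a list of rows, each an object with "linear": the shift along the world's x, y, z in mm, a list of three; "twist": the turn about the world's z in degrees; "claw": the opening, from 0 (shut) to 1 (fully open). In form: [{"linear": [tx, ty, tz], "twist": twist, "claw": claw}, ...]. A call has 1 to 12 rows; each row is the pose to reach, as a shift and turn from the pose commanded when the call began; what a row does not reach only later rows make up. A row lasts 1/12 s, in which the tool goes at most 41.7 mm and 7.16 degrees, less where a joint would pass 70% of its speed; a pose out of reach is approached as far as the arm can. A call with a gripper value outside its range is refused whole. The fingers move at their own pace and stop on an object; "squeeze" is the grip in N (left out, the last holds). Time passes only in rows, so rows that repeat a pose let the fingers close. It gives the time, the measured TCP pose, the force, the opening and the grip force at its end, in the units of the state.
- sensors.get_state(): the state, without advancing time (a new reading comes with each control period).
- eyes.get_image(name): name is "scene" or "top"; returns the picture (420x560x3 uint8, red, green, blue); there is no depth.
- eyes.camera_model(name): a dict with "intrinsics" (3x3 intrinsics, pixels), "dist" ([k1, k2, p1, p2, k3] as OpenCV has them; the pictures are not rectified), "R" (3x3) and "t" (3): a world point X has camera coordinates R X + t. Camera axes: x right, y down, z forward; pixel columns grow to the right and rows downward; lengths in m; the calibration is good to about 2 mm. A picture is of the moment at which its call begins. camera_model takes no time and is no camera call.
- manip.sign_off(): hands the job in; it is judged then, once.
The state is a dict: "clock": time; "qpos": joint angles; "qd": joint speeds; "effort": joint torques, N m; "position": TCP position; "ee_rot": TCP orientation; "contact_force": force on the tool from outside, world axes, zero at the start; "moment": the same for the moment, N m; "width": finger opening in m; "gripper_force": force on a finger pad.
Only numpy, scipy, OpenCV 4.12 (cv2) and the standard library are available. Lean on these libraries where they do the work, as an engineer would, in place of code of your own. Each camera call takes 0.05 s, during which the arm holds its last target. There are 200 camera calls.

## Task

Pull the index plunger, slide the press shuttle out to the load station and let the plunger lock there; then stand every small bushing upright, fully down, in a nest of its own. Next lower the top plate slowly and level over the two guide pins until it rests flush on both shoulders, then pull the plunger again, slide the loaded shuttle under the ram and let the plunger lock. Leave the other things on the bench where they are.

Things in the scene. Friction and masses are not known exactly. Their poses are not given: they have to be found in the camera images.
- press: Bushing press, fixed on the bench: painted steel bed 170 (x) x 400 (y) x 16 mm, a column 60 x 50 mm, 300 mm tall, at its +y end (y = 205 mm). Origin under the bed's middle; its y axis is the slide direction, its x axis points away from the robot. Load station centred at y = -90 mm, press station (under the ram) at y = +90 mm in this frame.
- ram (a point): Underside of the press ram (foot 44 mm across), 178 mm above the bench at x = 15, y = 90 mm in the press's frame. The head that carries it is 40 mm wide in x, runs from y = 70 to 230 mm, its underside 240 mm and its top 290 mm above the bench.
- shuttle (a joint): Position in m of the aluminium shuttle, a carriage 150 (x) x 164 (y) x 25 mm, top 55 mm above the bench, sliding along the press's y axis: 0 = load station, 0.18 = press station; end stops 1.5 mm beyond each. It slides easily (about 2 N), but only with the plunger pulled. It starts locked at the press station.
- plunger (a joint): Lift in m of the spring-loaded index plunger: 0 = fully down in an index hole (locked), 0.018 = fully up. At least 13 mm of lift frees the shuttle. The spring pulls it down with 3 N when down and 6 N when up; let go between stations it rides on the index bar (lift about 0.012), over a station it drops in by itself (the holes give 2 mm of play either way).
- knob (a point): Centre of the plunger's black knob, a vertical cylinder 28 mm across and 26 mm tall on a tongue of the shuttle, 120 mm from the shuttle's centre towards the robot. Locked, it is 87 mm above the bench (32 mm above the tongue's top). It rises with the plunger and travels with the shuttle; gripping, lifting and moving it sideways takes the shuttle along.
- nest0 (a point): Nest 0 of the four shallow round nests in the shuttle's top (48 mm across, 9 mm deep; 84 mm apart in x, 60 mm in y): the point where a seated bushing's centre lies, 21 mm above the nest floor, 12 mm above the shuttle's top. Axes as the press.
- nest1 (a point): Nest 1 of the four shallow round nests in the shuttle's top (48 mm across, 9 mm deep; 84 mm apart in x, 60 mm in y): the point where a seated bushing's centre lies, 21 mm above the nest floor, 12 mm above the shuttle's top. Axes as the press.
- nest2 (a point): Nest 2 of the four shallow round nests in the shuttle's top (48 mm across, 9 mm deep; 84 mm apart in x, 60 mm in y): the point where a seated bushing's centre lies, 21 mm above the nest floor, 12 mm above the shuttle's top. Axes as the press.
- nest3 (a point): Nest 3 of the four shallow round nests in the shuttle's top (48 mm across, 9 mm deep; 84 mm apart in x, 60 mm in y): the point where a seated bushing's centre lies, 21 mm above the nest floor, 12 mm above the shuttle's top. Axes as the press.
- pin_right (a point): Shuttle's -y guide pin: centre of the shoulder (top of the 24 mm dark collar, 37 mm above the shuttle's top) on which the top plate comes to rest. Above it the steel pin is 12 mm thick for 20 mm and then tapers to 4 mm at 32 mm above this point.
- pin_left (a point): The same for the +y guide pin, 128 mm away along the press's y axis.
- seat (a point): Midpoint between the two pin shoulders, on the shuttle: where under lies when the top plate is fully down. Axes as the press.
- under (a point): Centre of the underside of the loose top plate, an aluminium plate 130 (x) x 164 (y) x 14 mm, 0.4 to 0.75 kg, with two 14.5 mm through holes at y = -64 and +64 mm. z up out of its top, y along the line of the holes. The plate is the same turned half round.
- handle (a point): Grip point in the top plate's handle, 40 mm above under: a black bar 22 mm thick in the plate's x, 64 mm long in its y, reaching from 14 to 52 mm above the underside, over the plate's centre of mass. Axes as the plate.
- b0 (a point): Centre (half-way up) of bushing 0: upright black rubber cylinder with a steel centre tube, 44 mm across, 42 mm tall, about 0.18 kg, standing on the bench; z up along its axis. All bushings are alike; 2 to 4 are there.
- b1 (a point): Centre (half-way up) of bushing 1: upright black rubber cylinder with a steel centre tube, 44 mm across, 42 mm tall, about 0.18 kg, standing on the bench; z up along its axis. All bushings are alike; 2 to 4 are there.
- b2 (a point): Centre (half-way up) of bushing 2: upright black rubber cylinder with a steel centre tube, 44 mm across, 42 mm tall, about 0.18 kg, standing on the bench; z up along its axis. All bushings are alike; 2 to 4 are there.
- b3 (a point): Centre (half-way up) of bushing 3: upright black rubber cylinder with a steel centre tube, 44 mm across, 42 mm tall, about 0.18 kg, standing on the bench; z up along its axis. All bushings are alike; 2 to 4 are there.
- big_bushing: a bigger worn bushing, 66 mm across and 75 mm tall, standing (bystander); origin at its underside.
- wrench: a 200 mm steel wrench lying on the bench (bystander); origin at its underside.
- spray: a grey spray can, 60 mm across and 170 mm tall (bystander); origin at its underside.
- carton: a cardboard carton 90 x 130 x 60 mm (bystander); origin at its underside.
- mug: a white mug, 80 mm across and 90 mm tall (bystander); origin at its underside.
- tie_rod: a 250 mm dark steel tie rod lying on the bench (bystander); origin at its underside.
Mind the look-alikes: they are no part of the job. There is more than one size of the part that bears under; the job needs the smaller.

How it is judged:
By the outcome, as a careful person would: the job done as asked, in the order asked, and still so for the second after the job is handed in, with the robot touching nothing.
Of bushing0, bushing1, bushing2, bushing3 only 2 to 4 are there at a start; the rules pass over those that are not, and their reading is None.
At some moment in a run one of plate, bushing0, bushing1, bushing2, bushing3 may be knocked a few centimetres aside while the robot is not near it.
It also fails if it takes over 210 s, if anything falls off the work surface, if the arm or the gripper's body presses on something with over 40 N, if the wrist force passes 120 N, or if a joint passes its speed limit or range.

## Working session

There is one attempt and no reset: what is moved stays moved. The work goes in short steps, Python scripts to look and compute and a tool call to move; the robot and the scene stay as the last step left them, time stands still between calls to the robot, and variables do not carry over. Pictures are saved under pics/ and viewed, at most 14 in all, crops included, and the job is handed in when it is done.

Besides the shell and the picture viewer there is one more tool, called after "Request:" as name([rows], argument=value, ...), one row to a line, values as JSON. drive_tool: Moves the arm, as the interface text tells. Its arguments: {"type":"object","properties":{"deltas":{"type":"array","items":{"type":"object","properties":{"linear":{"type":"array","items":{"type":"number"}},"twist":{"type":"number"},"claw":{"type":"number"}}}},"squeeze":{"type":"number"}},"required":["deltas"]}

```bash
ls; mkdir -p pics
cat > h.py <<'E'
import numpy as np, cv2
from rig import sensors, eyes, manip
def cam(n):
    m=eyes.camera_model(n); return np.array(m["intrinsics"],float),np.array(m["dist"],float),np.array(m["R"]),np.array(m["t"])
def ray(n,px):
    K,d,R,t=cam(n)
    u=cv2.undistortPoints(np.array(px,float).reshape(-1,1,2),K,d).reshape(-1,2)
    v=np.c_[u,np.ones(len(u))]@R
    return -R.T@t, v
def onz(n,px,z):
    c,v=ray(n,px); s=(z-c[2])/v[:,2]; return c+s[:,None]*v
def proj(n,X):
    K,d,R,t=cam(n)
    return cv2.projectPoints(np.array(X,float).reshape(-1,3),cv2.Rodrigues(R)[0],t,K,d)[0].reshape(-1,2)
def shot(n,name,crop=None,s=1):
    im=eyes.get_image(n); cv2.imwrite(f'pics/{name}.raw.png',im[:,:,::-1])
    o=im if crop is None else im[crop[1]:crop[3],crop[0]:crop[2]]
    cv2.imwrite(f'pics/{name}.png',cv2.resize(o,None,fx=s,fy=s,interpolation=cv2.INTER_CUBIC)[:,:,::-1]); return im
E
python3 - <<'E'
from h import *
for n in('top','scene'):
    shot(n,n+'0',None,1.42); K,d,R,t=cam(n); print(n,-R.T@t,R[2],K[0,0])
print(sensors.get_state())
E
```

```text
pics
top [0.14470178 0.02189385 1.88115162] [ 0.17989939  0.00135514 -0.98368408] 509.6862649805056
scene [ 1.07703512 -0.50594878  1.25600918] [-0.43625591  0.38444144 -0.8135635 ] 517.4604202378088
{'clock': 0.1, 'qpos': array([-1.46598979e+00,  2.76502354e-01,  1.50594801e+00,  3.05121885e-05,
        1.36070542e+00, -1.21007776e-01]), 'qd': array([ 0.00102735, -0.00074831, -0.0040155 ,  0.00197669, -0.00099889,
       -0.00164022]), 'effort': array([ 1.75648849e-03, -4.17700446e+01, -2.46404403e+01, -2.33321407e-04,
        5.71538534e-03,  1.41873670e-05]), 'position': array([ 0.12869508, -0.55993661,  0.21746631]), 'ee_rot': array([-7.81421287e-04,  9.93632812e-01,  1.12664211e-01,  2.12487763e-05]), 'contact_force': array([-0.37945721,  0.31324754,  0.47265436]), 'moment': array([-0.00542919, -0.01127239, -0.02377802]), 'gripper_force': 0.0, 'width': 0.08531994783240143}
```

View pics/top0.png

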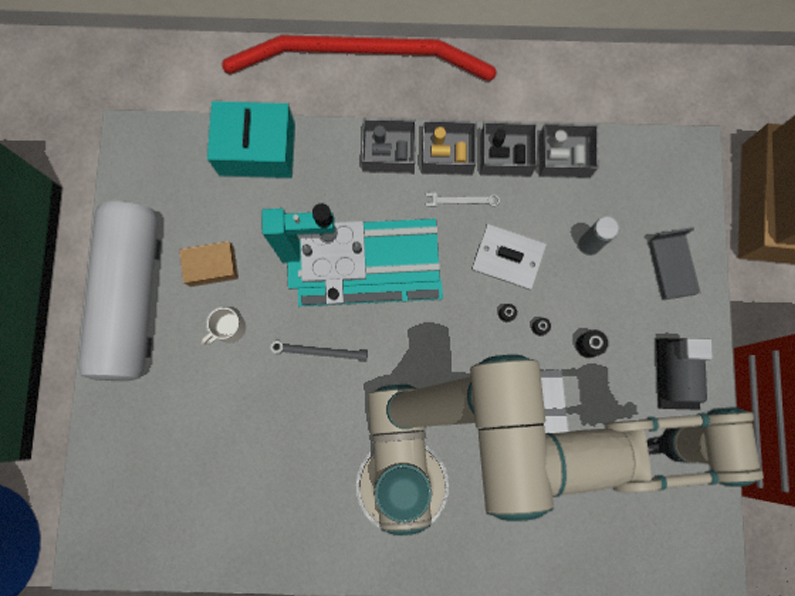

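View pics/scene0.png

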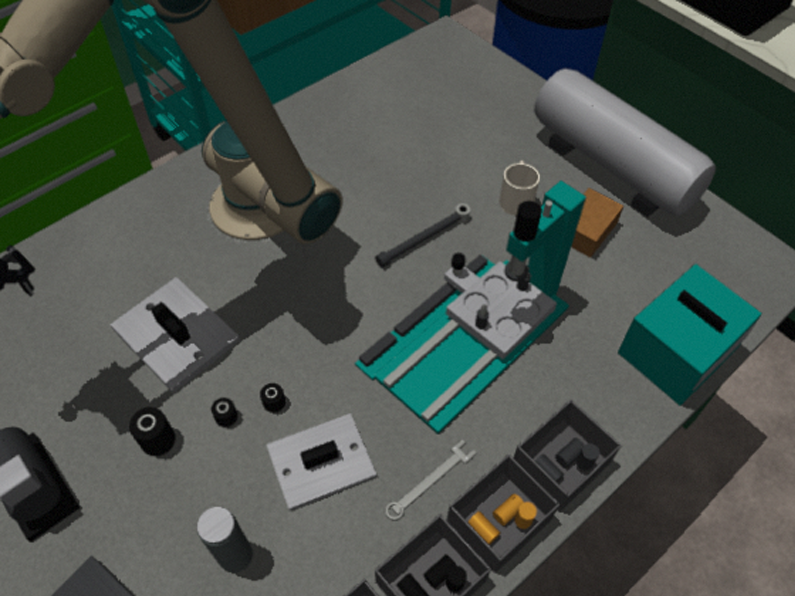

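The top view shows the press at (365,255) with the knob at (333,293). It also shows small bushings at (508,312) and (541,325), with the bigger one at (592,342). There are two candidate plates: A at top (508,255) / scene (320,460), and B, half under the arm, at scene (175,330). I'll measure both and enlarge the area.

Run:
```python
from h import *
im=cv2.imread('pics/scene0.raw.png'); cv2.imwrite('pics/plates.png',cv2.resize(im[180:380,60:280],None,fx=3,fy=3,interpolation=cv2.INTER_CUBIC))
im=cv2.imread('pics/top0.raw.png'); cv2.imwrite('pics/pressc.png',cv2.resize(im[130:260,180:400],None,fx=3.6,fy=3.6,interpolation=cv2.INTER_CUBIC))
```

```text
(no output)
```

View pics/plates.png

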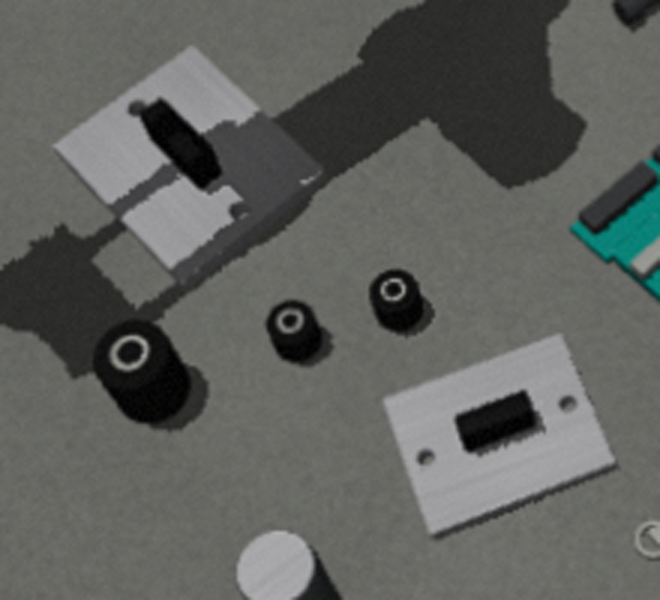

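View pics/pressc.png

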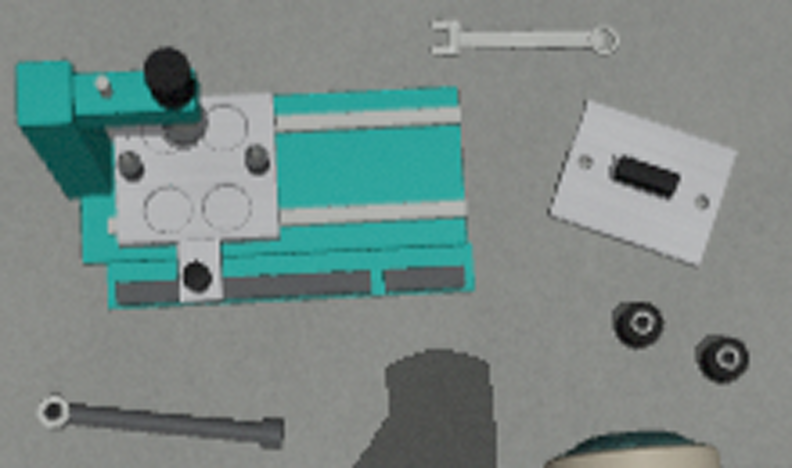

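Run:
```python
from h import *
f=lambda L:[(60+x/3-.33,180+y/3-.33) for x,y in L]
g=lambda L:[(180+x/3.6-.36,130+y/3.6-.36) for x,y in L]
def rep(n,c,h,z):
    C=onz(n,c,z)[:,:2]; H=onz(n,h,z)[:,:2]
    print(n,'sides',np.round(np.linalg.norm(C-np.roll(C,-1,0),axis=1),4),'cen',C.mean(0),'holes',np.linalg.norm(H[0]-H[1]),H.mean(0),'yaw',np.degrees(np.arctan2(*(H[0]-H[1])[::-1])))
rep('scene',f([(385,400),(562,335),(616,465),(433,533)]),f([(426,457),(568,403)]),.014)
rep('top',g([(587,100),(737,151),(699,266),(550,214)]),g([(586,162),(702,202)]),.014)
rep('scene',f([(193,45),(322,170),(175,272),(53,147)]),f([(137,107),(239,210)]),.014)
# bushings tube centres at z=.042
print('b scene',onz('scene',f([(290,321),(393,290),(129,353)]),.042)); print('b top',onz('top',g([(642,322),(728,357)]),.042))
# press: shuttle top corners z=.055, knob top z=.1, pins tops z=.124
print('shut',onz('top',g([(112,130),(272,93),(279,236),(118,245)]),.055))
print('knob',onz('top',g([(197,276)]),.1)); print('pins',onz('top',g([(131,164),(257,158)]),.11))
print('nests',onz('top',g([(224,127),(167,209),(226,208)]),.055))
print('bed right corners',onz('top',g([(459,87),(471,290)]),.016))
```

```text
scene sides [0.1631 0.1303 0.1608 0.128 ] cen [ 0.60005287 -0.26506643] holes 0.12828461888879714 [ 0.5979486  -0.26525611] yaw -107.97694666463453
top sides [0.1653 0.1302 0.1628 0.1296] cen [ 0.59731208 -0.26526198] holes 0.12733955402152516 [ 0.59776588 -0.26603241] yaw 71.84076848850638
scene sides [0.2101 0.1644 0.1975 0.1694] cen [ 0.18276142 -0.32421434] holes 0.16661074683359292 [ 0.18537457 -0.3239247 ] yaw -174.99826205923276
b scene [[ 0.41158898 -0.34712045  0.042     ]
 [ 0.44511749 -0.26084747  0.042     ]
 [ 0.34680086 -0.47159612  0.042     ]]
b top [[ 0.44500753 -0.25963653  0.042     ]
 [ 0.41151619 -0.34641524  0.042     ]]
shut [[0.62784791 0.28596265 0.055     ]
 [0.67165937 0.12331329 0.055     ]
 [0.52150062 0.11095387 0.055     ]
 [0.50778368 0.27382324 0.055     ]]
knob [[0.46976333 0.18822797 0.1       ]]
pins [[0.57906227 0.25745091 0.11      ]
 [0.58859321 0.13281288 0.11      ]]
nests [[0.63418203 0.17130489 0.055     ]
 [0.54648204 0.22587912 0.055     ]
 [0.54915018 0.16590284 0.055     ]]
bed right corners [[ 0.6947958  -0.07117742  0.016     ]
 [ 0.47797781 -0.08722642  0.016     ]]
```

Plate A (165x130 mm, holes 128 mm apart) is the right one; B is about 205x165 mm. The crop confirms two small bushings of about 44 mm, and both views agree on their positions. Next I'll enlarge the press in the scene view for its yaw.

Run:
```python
from h import *
im=cv2.imread('pics/scene0.raw.png'); cv2.imwrite('pics/pressS.png',cv2.resize(im[130:280,250:410],None,fx=4,fy=4,interpolation=cv2.INTER_CUBIC))
# teal edge fits in top view: right end bed boundary and front bar
im=cv2.imread('pics/top0.raw.png'); hsv=cv2.cvtColor(im,cv2.COLOR_BGR2HSV)
m=cv2.inRange(hsv,(80,90,40),(100,255,255))
far=[(c,np.where(m[140:200,c])[0].min()+140-.5) for c in range(262,305)]
near=[(c,np.where(m[140:225,c])[0].max()+140+.5) for c in range(215,308)]
for p,z in((far,.016),(near,.016)):
    X=onz('top',p,z); k=np.polyfit(X[:,1],X[:,0],1); r=X[:,0]-np.polyval(k,X[:,1]); print(k,np.degrees(-np.arctan(k[0])),r.std())
```

```text
Traceback (most recent call last):
ValueError: zero-size array to reduction operation maximum which has no identity
```

View pics/pressS.png

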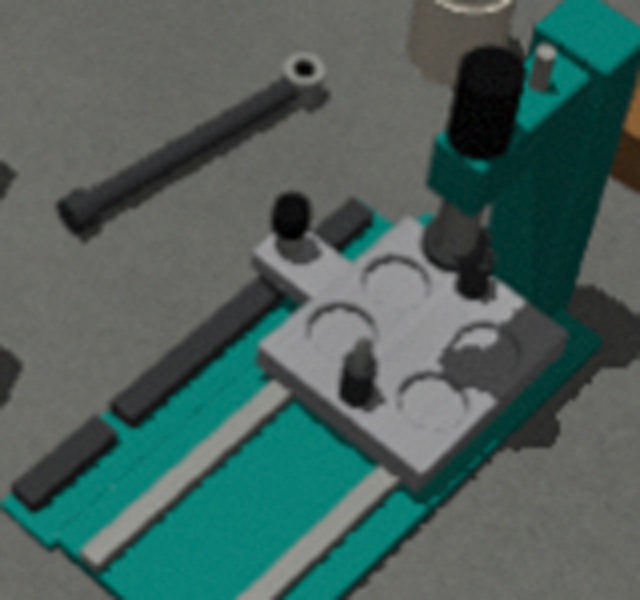

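Run:
```python
from h import *
f=lambda L:[(250+x/4-.4,130+y/4-.4) for x,y in L]
im=cv2.imread('pics/top0.raw.png'); hsv=cv2.cvtColor(im,cv2.COLOR_BGR2HSV)
m=cv2.inRange(hsv,(78,90,30),(102,255,255))
for nm,r0,r1,fn,cs in(('far',140,180,'min',range(262,304)),('near',190,225,'max',range(213,308))):
    p=[]
    for c in cs:
        w=np.where(m[r0:r1,c])[0]
        if len(w): p.append((c,getattr(w,fn)()+r0+(-.5 if fn=='min' else .5)))
    X=onz('top',p,.016); k=np.polyfit(X[:,1],X[:,0],1); r=X[:,0]-np.polyval(k,X[:,1]); g=abs(r)<.002; k=np.polyfit(X[g,1],X[g,0],1)
    print(nm,len(p),g.sum(),k,'yaw',np.degrees(-np.arctan(k[0])))
print('nests',onz('scene',f([(396,281),(342,331),(433,401)]),.055))
print('nest mean of diag', onz('scene',f([(396,281),(433,401)]),.055).mean(0))
print('knob S',onz('scene',f([(291,200)]),.1),'pinR tip',onz('scene',f([(362,341)]),.124))
print('shuttle corners',onz('scene',f([(416,217),(260,352),(420,477),(568,338)]),.055))
```

```text
far 42 41 [-0.08412955  0.69090366] yaw 4.8089438712752886
near 84 70 [-0.07573486  0.47056486] yaw 4.331019942036118
nests [[0.54579985 0.22521912 0.055     ]
 [0.55174704 0.16477428 0.055     ]
 [0.63526657 0.17130245 0.055     ]]
nest mean of diag [0.59053321 0.19826079 0.055     ]
knob S [[0.46623387 0.19189536 0.1       ]] pinR tip [[0.59642953 0.13067525 0.124     ]]
shuttle corners [[0.51418291 0.27825792 0.055     ]
 [0.52695632 0.1083753  0.055     ]
 [0.67225936 0.12060801 0.055     ]
 [0.66108081 0.28260674 0.055     ]]
```

Request:
drive_tool([
  {"linear": [35, 40, 0], "twist": 0, "claw": 1},
  {"linear": [70, 80, 0], "twist": -2, "claw": 1},
  {"linear": [100, 120, 0], "twist": -4, "claw": 1},
  {"linear": [120, 160, 0], "twist": -8.3, "claw": 1},
  {"linear": [140, 200, 0], "twist": -8.3, "claw": 1},
  {"linear": [160, 240, 0], "twist": -8.3, "claw": 1},
  {"linear": [180, 280, 0], "twist": -8.3, "claw": 1},
  {"linear": [200, 320, 0], "twist": -8.3, "claw": 1},
  {"linear": [220, 360, 0], "twist": -8.3, "claw": 1},
  {"linear": [235, 400, 0], "twist": -8.3, "claw": 1},
  {"linear": [250, 440, 0], "twist": -8.3, "claw": 1},
  {"linear": [250, 440, 0], "twist": -8.3, "claw": 1},
])

```text
clock: 1.1
position: [0.3752, -0.1271, 0.2181]
ee_rot: [0.0, 0.999, 0.04, 0.0]
contact_force: [1.4, -0.7, 0.2]
width: 0.0855
gripper_force: 0.0
```

Request:
drive_tool([
  {"linear": [10, 40, 0], "claw": 0.8},
  {"linear": [20, 80, 0], "claw": 0.8},
  {"linear": [30, 120, 0], "claw": 0.8},
  {"linear": [45, 160, 0], "claw": 0.8},
  {"linear": [60, 200, 0], "claw": 0.8},
  {"linear": [75, 240, -10], "claw": 0.8},
  {"linear": [85, 275, -20], "claw": 0.8},
  {"linear": [91, 308, -30], "claw": 0.8},
  {"linear": [91, 308, -68], "claw": 0.8},
  {"linear": [91, 308, -68], "claw": 0.8},
  {"linear": [91, 308, -68], "claw": 0.8},
  {"linear": [91, 308, -68], "claw": 0.8},
])

```text
$.deltas[0]: bad value
```

Run:
```python
from h import *
s=sensors.get_state(); print(s['position'],s['ee_rot'],s['contact_force'])
```

```text
[ 0.37524962 -0.1270586   0.21812853] [2.22295226e-05 9.99189882e-01 4.02439733e-02 3.04913054e-05] [ 1.44226509 -0.65305176  0.16859613]
```

Every row needs a twist value.

Request:
drive_tool([
  {"linear": [10, 40, 0], "twist": 0, "claw": 0.8},
  {"linear": [20, 80, 0], "twist": 0, "claw": 0.8},
  {"linear": [30, 120, 0], "twist": 0, "claw": 0.8},
  {"linear": [45, 160, 0], "twist": 0, "claw": 0.8},
  {"linear": [60, 200, 0], "twist": 0, "claw": 0.8},
  {"linear": [75, 240, -10], "twist": 0, "claw": 0.8},
  {"linear": [85, 275, -20], "twist": 0, "claw": 0.8},
  {"linear": [91, 308, -30], "twist": 0, "claw": 0.8},
  {"linear": [91, 308, -68], "twist": 0, "claw": 0.8},
  {"linear": [91, 308, -68], "twist": 0, "claw": 0.8},
  {"linear": [91, 308, -68], "twist": 0, "claw": 0.8},
  {"linear": [91, 308, -68], "twist": 0, "claw": 0.8},
])

```text
clock: 2.1
position: [0.4664, 0.1783, 0.151]
ee_rot: [0.0, 0.999, 0.04, 0.0]
contact_force: [1.7, -0.0, 0.0]
width: 0.0682
gripper_force: 0.0
```

Run:
```python
from h import *
s=sensors.get_state(); print(s['position'],s['ee_rot'],s['contact_force'],s['qpos'])
```

```text
[0.466419   0.17833742 0.15096511] [2.00195222e-04 9.99193344e-01 4.01572184e-02 1.40692708e-04] [ 1.72409617 -0.00185351  0.03285708] [ 2.26111125e-01  2.12276438e-01  1.77004521e+00 -4.86135317e-04
  1.15906853e+00  1.71676591e+00]
```

Request:
drive_tool([
  {"linear": [3.5, 10, 0], "twist": 0, "claw": 0.8},
  {"linear": [3.5, 10, -15], "twist": 0, "claw": 0.8},
  {"linear": [3.5, 10, -40], "twist": 0, "claw": 0.8},
  {"linear": [3.5, 10, -60], "twist": 0, "claw": 0.8},
  {"linear": [3.5, 10, -71], "twist": 0, "claw": 0.8},
  {"linear": [3.5, 10, -71], "twist": 0, "claw": 0.6},
  {"linear": [3.5, 10, -71], "twist": 0, "claw": 0.5},
  {"linear": [3.5, 10, -71], "twist": 0, "claw": 0.4},
  {"linear": [3.5, 10, -71], "twist": 0, "claw": 0.2},
  {"linear": [3.5, 10, -71], "twist": 0, "claw": 0.2},
  {"linear": [3.5, 10, -71], "twist": 0, "claw": 0.2},
  {"linear": [3.5, 10, -71], "twist": 0, "claw": 0.2},
], squeeze=40)

```text
clock: 3.1
position: [0.4714, 0.1884, 0.0813]
ee_rot: [0.0, 0.999, 0.041, 0.002]
contact_force: [-0.1, -2.0, 5.2]
width: 0.0252
gripper_force: 39.0
```

Request:
drive_tool([
  {"linear": [0, 0, 2], "twist": 0, "claw": 0.2},
  {"linear": [0, 0, 4], "twist": 0, "claw": 0.2},
  {"linear": [0, 0, 6], "twist": 0, "claw": 0.2},
  {"linear": [0, 0, 8], "twist": 0, "claw": 0.2},
  {"linear": [0, 0, 10], "twist": 0, "claw": 0.2},
  {"linear": [0, 0, 12], "twist": 0, "claw": 0.2},
  {"linear": [0, 0, 14], "twist": 0, "claw": 0.2},
  {"linear": [0, 0, 16], "twist": 0, "claw": 0.2},
  {"linear": [0, 0, 16], "twist": 0, "claw": 0.2},
  {"linear": [0, 0, 16], "twist": 0, "claw": 0.2},
], squeeze=50)

```text
clock: 3.93
position: [0.4712, 0.1884, 0.0953]
ee_rot: [0.001, 0.999, 0.041, 0.001]
contact_force: [5.3, -4.4, -4.6]
width: 0.0247
gripper_force: 49.4
```

Run:
```python
from h import *
shot('scene','s2',(270,100,400,240),4); s=sensors.get_state(); print(s['position'],s['contact_force'],s['width'])
```

```text
[0.47118121 0.18841089 0.09526974] [ 4.22822626 -2.95137977 -6.30224304] 0.024436273049613527
```

View pics/s2.png

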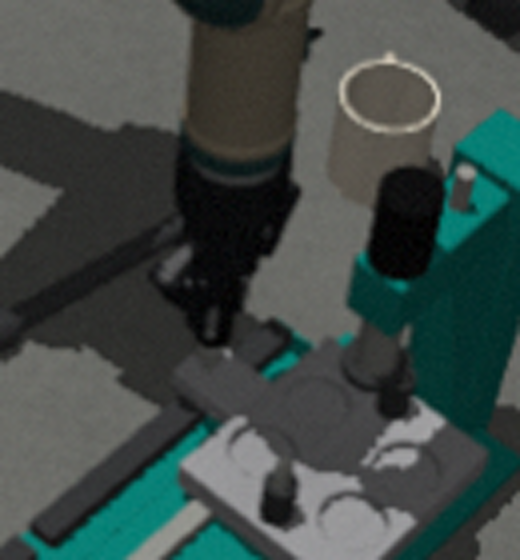

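The knob is held and lifted, with the spring pulling about 6 N. Next I slide the shuttle.

Request:
drive_tool([
  {"linear": [0, 0, 2], "twist": 0, "claw": 0.2},
  {"linear": [0.2, -3, 2], "twist": 0, "claw": 0.2},
  {"linear": [0.7, -8, 2], "twist": 0, "claw": 0.2},
  {"linear": [1.3, -16, 2], "twist": 0, "claw": 0.2},
  {"linear": [2, -25, 2], "twist": 0, "claw": 0.2},
  {"linear": [2.8, -35, 2], "twist": 0, "claw": 0.2},
  {"linear": [3.6, -45, 2], "twist": 0, "claw": 0.2},
  {"linear": [4.4, -55, 2], "twist": 0, "claw": 0.2},
  {"linear": [5.2, -65, 2], "twist": 0, "claw": 0.2},
  {"linear": [5.2, -65, 2], "twist": 0, "claw": 0.2},
  {"linear": [5.2, -65, 2], "twist": 0, "claw": 0.2},
])

```text
clock: 4.9
position: [0.4763, 0.1235, 0.0973]
ee_rot: [-0.0, 0.999, 0.04, 0.001]
contact_force: [5.2, -0.5, -5.5]
width: 0.0247
gripper_force: 49.7
```

Request:
drive_tool([
  {"linear": [1, -12, 0], "twist": 0, "claw": 0.2},
  {"linear": [2, -25, 0], "twist": 0, "claw": 0.2},
  {"linear": [3, -38, 0], "twist": 0, "claw": 0.2},
  {"linear": [4.1, -51, 0], "twist": 0, "claw": 0.2},
  {"linear": [5.1, -64, 0], "twist": 0, "claw": 0.2},
  {"linear": [6.2, -77, 0], "twist": 0, "claw": 0.2},
  {"linear": [7.2, -90, 0], "twist": 0, "claw": 0.2},
  {"linear": [8.2, -102, 0], "twist": 0, "claw": 0.2},
  {"linear": [8.8, -110, 0], "twist": 0, "claw": 0.2},
  {"linear": [9.2, -114.5, 0], "twist": 0, "claw": 0.2},
  {"linear": [9.2, -114.5, 0], "twist": 0, "claw": 0.2},
  {"linear": [9.2, -114.5, 0], "twist": 0, "claw": 0.2},
])

```text
clock: 5.9
position: [0.4853, 0.0092, 0.0973]
ee_rot: [0.0, 0.999, 0.04, 0.001]
contact_force: [5.6, -1.4, -6.4]
width: 0.0245
gripper_force: 49.9
```

Request:
drive_tool([
  {"linear": [0, 0, -4], "twist": 0, "claw": 0.2},
  {"linear": [0, 0, -8], "twist": 0, "claw": 0.2},
  {"linear": [0, 0, -12], "twist": 0, "claw": 0.2},
  {"linear": [0, 0, -15], "twist": 0, "claw": 0.2},
  {"linear": [0, 0, -16], "twist": 0, "claw": 0.2},
  {"linear": [0, 0, -16], "twist": 0, "claw": 0.2},
  {"linear": [0, 0, -16], "twist": 0, "claw": 0.2},
])

```text
clock: 6.48
position: [0.4853, 0.0094, 0.0815]
ee_rot: [0.0, 0.999, 0.041, 0.001]
contact_force: [6.1, -0.3, -3.4]
width: 0.0247
gripper_force: 50.3
```

Request:
drive_tool([
  {"linear": [0, 0, 0], "twist": 0, "claw": 0.7},
  {"linear": [0, 0, 0], "twist": 0, "claw": 0.7},
  {"linear": [0, 0, 0], "twist": 0, "claw": 0.7},
  {"linear": [0, 0, 0], "twist": 0, "claw": 0.7},
  {"linear": [0, 0, 25], "twist": 0, "claw": 0.7},
  {"linear": [0, 0, 60], "twist": 0, "claw": 0.7},
  {"linear": [0, -15, 90], "twist": 7, "claw": 0.7},
  {"linear": [-5, -50, 95], "twist": 14, "claw": 0.7},
  {"linear": [-10, -90, 95], "twist": 21, "claw": 0.7},
  {"linear": [-20, -130, 95], "twist": 28, "claw": 0.7},
  {"linear": [-25, -170, 95], "twist": 35, "claw": 0.7},
  {"linear": [-30, -210, 95], "twist": 42, "claw": 0.7},
])

```text
clock: 7.48
position: [0.4554, -0.1828, 0.1764]
ee_rot: [-0.001, 0.929, 0.371, -0.0]
contact_force: [0.4, -0.3, 0.1]
width: 0.06
gripper_force: 0.0
```

Run:
```python
from h import *
shot('top','t3',(200,130,400,260),4); shot('scene','s3',(230,130,400,300),3.5); s=sensors.get_state(); print(s['position'],s['ee_rot'],s['width'])
```

```text
[ 0.45596366 -0.18674707  0.17623491] [ 1.16020608e-03  9.30380586e-01  3.66592542e-01 -7.25324516e-04] 0.05950968608829679
```

View pics/t3.png

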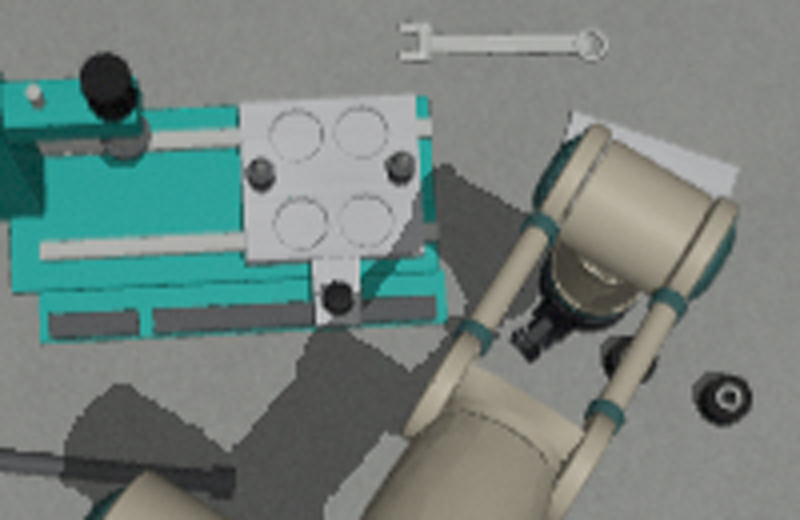

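View pics/s3.png

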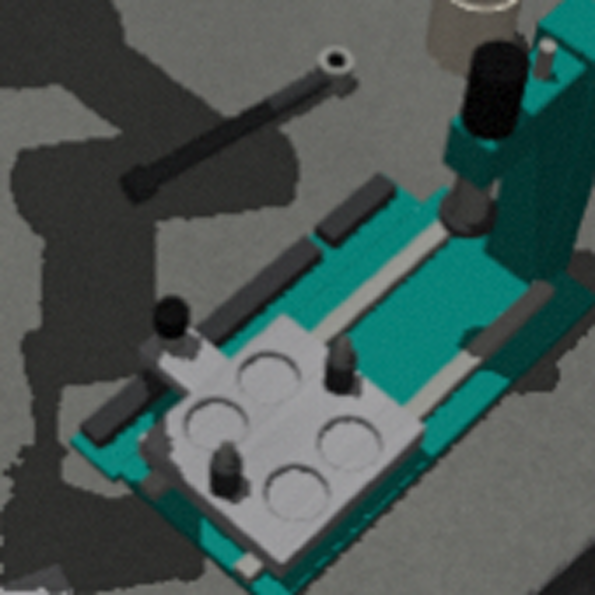

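Run:
```python
from h import *
T=[(200+x/4-.4,130+y/4-.4) for x,y in [(297,134.5),(361.5,132.5),(301,223),(366,221)]]
S=[(230+x/3.5-.36,130+y/3.5-.36) for x,y in [(350,444),(297,493),(269,380),(216,425)]]
a=onz('top',T,.055);b=onz('scene',S,.055)
for X in(a,b,(a+b)/2):
    print(np.round(X[:,:2],4).tolist(),X.mean(0)[:2], 'yaw',np.degrees(np.arctan2(-(X[0]+X[2]-X[1]-X[3])[0],(X[0]+X[2]-X[1]-X[3])[1])),np.degrees(np.arctan2((X[0]+X[1]-X[2]-X[3])[1],(X[0]+X[1]-X[2]-X[3])[0])))
pt=[(200+x/4-.4,130+y/4-.4) for x,y in [(260,169),(402,161)]]; ps=[(230+x/3.5-.36,130+y/3.5-.36) for x,y in[(341,341),(223,449)]]
print(onz('top',pt,.124),onz('scene',ps,.124))
c=np.array([.605,.0185]);y=np.radians(4.6);ux=np.array([np.cos(y),np.sin(y)]);uy=np.array([-ux[1],ux[0]])
```

```text
[[0.6439, 0.0533], [0.6474, -0.0063], [0.5601, 0.0472], [0.5636, -0.0123]] [0.60374969 0.020474  ] yaw 3.3663383956417916 4.132525873322886
[[0.6451, 0.0529], [0.6496, -0.0067], [0.5623, 0.045], [0.5657, -0.0134]] [0.60567539 0.01943499] yaw 3.8073070350163736 5.0489138460436305
[[0.6445, 0.0531], [0.6485, -0.0065], [0.5612, 0.0461], [0.5647, -0.0129]] [0.60471254 0.01995449] yaw 3.585743382265672 4.589895672449489
[[ 0.59251832  0.08402885  0.124     ]
 [ 0.60323348 -0.04178913  0.124     ]] [[ 0.60176184  0.07735395  0.124     ]
 [ 0.61327943 -0.05118821  0.124     ]]
```

Request:
drive_tool([
  {"linear": [-4, -20, 0], "twist": 7, "claw": 0.75},
  {"linear": [-8, -50, 0], "twist": 14, "claw": 0.75},
  {"linear": [-11, -73, 0], "twist": 21, "claw": 0.75},
  {"linear": [-11, -73, -20], "twist": 28, "claw": 0.75},
  {"linear": [-11, -73, -40], "twist": 35, "claw": 0.75},
  {"linear": [-11, -73, -60], "twist": 42, "claw": 0.75},
  {"linear": [-11, -73, -76], "twist": 49, "claw": 0.75},
  {"linear": [-11, -73, -76], "twist": 51.5, "claw": 0.75},
  {"linear": [-11, -73, -76], "twist": 51.5, "claw": 0.75},
  {"linear": [-11, -73, -76], "twist": 51.5, "claw": 0.75},
])

```text
clock: 8.42
position: [0.4457, -0.2542, 0.1002]
ee_rot: [-0.0, 0.678, 0.735, 0.0]
contact_force: [-0.7, 0.1, -0.4]
width: 0.0641
gripper_force: 0.0
```

Run:
```python
from h import *
s=sensors.get_state(); print(s['position'],s['ee_rot'],s['width'])
im=eyes.get_image('scene');cv2.imwrite('pics/s4.raw.png',im[:,:,::-1]);a=cv2.imread('pics/scene0.raw.png');
d=np.abs(im[:,:,::-1].astype(int)-a).sum(2)[300:420,60:270]; print((d>60).sum())
```

```text
[ 0.44574479 -0.25420018  0.10015038] [-4.61966907e-04  6.78056152e-01  7.35009948e-01  1.32933671e-04] 0.06413942836884962
394
```

Request:
drive_tool([
  {"linear": [-0.7, -6, -5], "twist": 0, "claw": 0.75},
  {"linear": [-0.7, -6, -30], "twist": 0, "claw": 0.75},
  {"linear": [-0.7, -6, -55], "twist": 0, "claw": 0.75},
  {"linear": [-0.7, -6, -70], "twist": 0, "claw": 0.75},
  {"linear": [-0.7, -6, -78], "twist": 0, "claw": 0.75},
  {"linear": [-0.7, -6, -78], "twist": 0, "claw": 0.75},
  {"linear": [-0.7, -6, -78], "twist": 0, "claw": 0.4},
  {"linear": [-0.7, -6, -78], "twist": 0, "claw": 0.4},
  {"linear": [-0.7, -6, -78], "twist": 0, "claw": 0.4},
  {"linear": [-0.7, -6, -78], "twist": 0, "claw": 0.4},
  {"linear": [-0.7, -6, -78], "twist": 0, "claw": 0.4},
], squeeze=40)

```text
clock: 9.38
position: [0.4508, -0.2653, 0.0277]
ee_rot: [0.008, 0.678, 0.735, 0.001]
contact_force: [0.0, -0.4, 24.6]
width: 0.0342
gripper_force: 11.7
```

Request:
drive_tool([
  {"linear": [0, 0, 0], "twist": 0, "claw": 0.75},
  {"linear": [0, 0, 0], "twist": 0, "claw": 0.75},
  {"linear": [0, 0, 3], "twist": 0, "claw": 0.75},
  {"linear": [0, 0, 40], "twist": 0, "claw": 0.75},
  {"linear": [0, 0, 80], "twist": 0, "claw": 0.75},
  {"linear": [0, 0, 100], "twist": 0, "claw": 0.75},
  {"linear": [-40, 0, 100], "twist": 0, "claw": 0.75},
  {"linear": [-80, 0, 100], "twist": 0, "claw": 0.75},
  {"linear": [-110, 40, 100], "twist": 0, "claw": 0.75},
  {"linear": [-110, 80, 100], "twist": 0, "claw": 0.75},
  {"linear": [-110, 80, 100], "twist": 0, "claw": 0.75},
])

```text
clock: 10.3
position: [0.3303, -0.175, 0.1215]
ee_rot: [-0.004, 0.678, 0.735, 0.001]
contact_force: [-1.5, -0.4, -0.1]
width: 0.0639
gripper_force: 0.0
```

Run:
```python
from h import *
shot('scene','s5',(60,220,280,380),3.6); s=sensors.get_state(); print(s['position'],s['ee_rot'],s['width'],s['contact_force'])
shot('top','t5')
```

```text
[ 0.33238959 -0.17711119  0.12201801] [-1.63690305e-03  6.77148445e-01  7.35844505e-01  4.09367951e-04] 0.06388342488330165 [-0.08888245 -0.12358213  0.20284654]
```

View pics/s5.png

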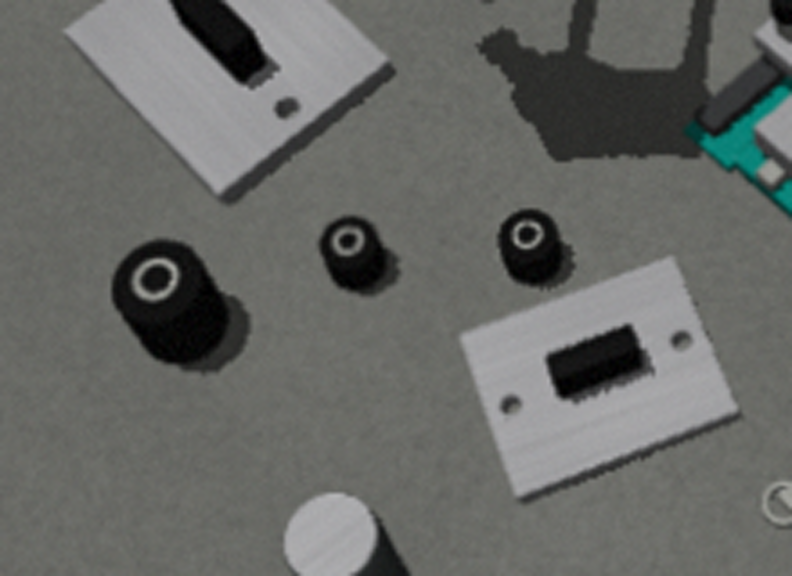

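The view shows b1 shifted but upright at crop (527,234), while b0 at (348,241) and the plate are unchanged. I'll re-measure.

```bash
cat >> h.py <<'E'
def tubes(n,im,box):
    """centres of bright tube rings enclosed in black, raw px"""
    g=cv2.cvtColor(im,cv2.COLOR_RGB2GRAY); x0,y0,x1,y1=box
    m=(g[y0:y1,x0:x1]<60).astype(np.uint8)
    cs,_=cv2.findContours(m,cv2.RETR_EXTERNAL,cv2.CHAIN_APPROX_NONE); out=[]
    for c in cs:
        if cv2.contourArea(c)<60: continue
        f=cv2.drawContours(np.zeros_like(m),[c],-1,1,-1); f=cv2.erode(f,np.ones((3,3)))
        w=np.clip(g[y0:y1,x0:x1].astype(float)-70,0,None)*f
        if w.sum()>100: 
            yy,xx=np.mgrid[y0:y1,x0:x1]; out.append(((w*xx).sum()/w.sum(),(w*yy).sum()/w.sum(),cv2.contourArea(c)))
    return out
E
python3 - <<'E'
from h import *
im=cv2.imread('pics/s5.raw.png')[:,:,::-1]
for t in tubes('scene',im,(60,270,225,335)): print('S',t,onz('scene',[t[:2]],.042))
print('hand',onz('scene',[(60+x/3.6-.36,220+y/3.6-.36) for x,y in[(527.5,234.5),(348,241)]],.042))
im=cv2.imread('pics/t5.raw.png')[:,:,::-1]
for t in tubes('top',im,(330,195,440,260)): print('T',t,onz('top',[t[:2]],.042))
E
```

```text
S (np.float64(102.76818950930625), np.float64(297.1175972927242), 900.5) [[ 0.34642001 -0.47107944  0.042     ]]
S (np.float64(156.22213855421685), np.float64(286.6784638554217), 305.5) [[ 0.41141478 -0.34736418  0.042     ]]
S (np.float64(206.0238611713666), np.float64(284.93853940708607), 304.0) [[ 0.49183166 -0.24493082  0.042     ]]
hand [[ 0.49170167 -0.24436895  0.042     ]
 [ 0.41132907 -0.3470434   0.042     ]]
T (np.float64(419.35617673579804), np.float64(240.5647730688308), 313.0) [[ 0.37221452 -0.48148961  0.042     ]]
T (np.float64(381.83795948987245), np.float64(228.8349587396849), 95.0) [[ 0.41140989 -0.34632605  0.042     ]]
T (np.float64(353.5284178187404), np.float64(206.55453149001536), 87.0) [[ 0.49112834 -0.24340171  0.042     ]]
```

Request:
drive_tool([
  {"linear": [18, -35, 0], "twist": 0, "claw": 0.75},
  {"linear": [36, -72, 0], "twist": 0, "claw": 0.75},
  {"linear": [54, -110, 0], "twist": 0, "claw": 0.75},
  {"linear": [70, -145, 0], "twist": 0, "claw": 0.75},
  {"linear": [79, -169.5, 0], "twist": 0, "claw": 0.75},
  {"linear": [79, -169.5, -20], "twist": 0, "claw": 0.75},
  {"linear": [79, -169.5, -30], "twist": 0, "claw": 0.75},
  {"linear": [79, -169.5, -40], "twist": 0, "claw": 0.75},
  {"linear": [79, -169.5, -40], "twist": 0, "claw": 0.75},
  {"linear": [79, -169.5, -40], "twist": 0, "claw": 0.75},
  {"linear": [79, -169.5, -40], "twist": 0, "claw": 0.75},
])

```text
clock: 11.32
position: [0.4142, -0.3502, 0.0827]
ee_rot: [0.0, 0.677, 0.736, -0.0]
contact_force: [0.0, -0.5, -0.3]
width: 0.0641
gripper_force: 0.0
```

Run:
```python
from h import *
s=sensors.get_state(); print(s['position'],s['ee_rot'],s['width'],s['contact_force'])
im=shot('scene','s6')
for t in tubes('scene',im,(60,270,225,335)): print('S',t,onz('scene',[t[:2]],.042))
```

```text
[ 0.41421173 -0.35022414  0.08270729] [ 3.37118576e-04  6.77262757e-01  7.35741153e-01 -1.49771358e-05] 0.06413685206647009 [ 0.01400694 -0.51438932 -0.32981339]
S (np.float64(102.75653333333334), np.float64(297.12826666666666), 896.5) [[ 0.3464269  -0.47111854  0.042     ]]
S (np.float64(189.51394916305023), np.float64(285.1717296962182), 1881.0) [[ 0.46436028 -0.27822677  0.042     ]]
```

Request:
drive_tool([
  {"linear": [-2.8, 3.4, -2], "twist": 0, "claw": 0.75},
  {"linear": [-2.8, 3.4, -15], "twist": 0, "claw": 0.75},
  {"linear": [-2.8, 3.4, -30], "twist": 0, "claw": 0.75},
  {"linear": [-2.8, 3.4, -45], "twist": 0, "claw": 0.75},
  {"linear": [-2.8, 3.4, -55], "twist": 0, "claw": 0.75},
  {"linear": [-2.8, 3.4, -60], "twist": 0, "claw": 0.75},
  {"linear": [-2.8, 3.4, -60], "twist": 0, "claw": 0.75},
  {"linear": [-2.8, 3.4, -60], "twist": 0, "claw": 0.75},
])

```text
clock: 12.03
position: [0.4115, -0.3472, 0.0226]
ee_rot: [0.0, 0.677, 0.736, 0.0]
contact_force: [-1.2, -0.2, -0.0]
width: 0.0642
gripper_force: 0.0
```

Request:
drive_tool([
  {"linear": [0, 0.5, 0], "twist": 0, "claw": 0.4},
  {"linear": [0, 0.5, 0], "twist": 0, "claw": 0.4},
  {"linear": [0, 0.5, 0], "twist": 0, "claw": 0.4},
  {"linear": [0, 0.5, 0], "twist": 0, "claw": 0.4},
  {"linear": [0, 0.5, 0], "twist": 0, "claw": 0.4},
  {"linear": [0, 0.5, 0], "twist": 0, "claw": 0.4},
], squeeze=30)

```text
clock: 12.53
position: [0.4116, -0.347, 0.0234]
ee_rot: [0.001, 0.677, 0.736, -0.0]
contact_force: [-0.6, 0.4, 6.4]
width: 0.042
gripper_force: 29.9
```

Request:
drive_tool([
  {"linear": [0, 0, 15], "twist": 0, "claw": 0.4},
  {"linear": [0, 0, 50], "twist": 0, "claw": 0.4},
  {"linear": [5, 10, 90], "twist": 0, "claw": 0.4},
  {"linear": [20, 40, 110], "twist": 0, "claw": 0.4},
  {"linear": [36, 75, 115], "twist": 0, "claw": 0.4},
  {"linear": [52, 110, 115], "twist": 0, "claw": 0.4},
  {"linear": [68, 145, 115], "twist": 0, "claw": 0.4},
  {"linear": [84, 180, 115], "twist": 0, "claw": 0.4},
  {"linear": [100, 215, 115], "twist": 0, "claw": 0.4},
  {"linear": [116, 250, 115], "twist": 0, "claw": 0.4},
  {"linear": [132, 285, 115], "twist": 0, "claw": 0.4},
  {"linear": [145, 315, 115], "twist": 0, "claw": 0.4},
])

```text
clock: 13.53
position: [0.5569, -0.029, 0.1372]
ee_rot: [0.0, 0.677, 0.736, 0.0]
contact_force: [0.2, -1.5, -0.8]
width: 0.0418
gripper_force: 31.1
```

Request:
drive_tool([
  {"linear": [8, 17, -5], "twist": 0, "claw": 0.4},
  {"linear": [8, 17, -10], "twist": 0, "claw": 0.4},
  {"linear": [8, 17, -20], "twist": 0, "claw": 0.4},
  {"linear": [8, 17, -20], "twist": 0, "claw": 0.4},
  {"linear": [8, 17, -20], "twist": 0, "claw": 0.4},
])

```text
clock: 13.95
position: [0.5629, -0.0155, 0.1161]
ee_rot: [-0.001, 0.678, 0.735, -0.001]
contact_force: [-0.3, -0.8, -1.7]
width: 0.0417
gripper_force: 31.0
```

Run:
```python
from h import *
s=sensors.get_state(); print(s['position'],s['ee_rot'],s['width'],s['contact_force'])
```

```text
[ 0.56288253 -0.01552587  0.11613594] [-0.00100043  0.67788789  0.73516395 -0.00098571] 0.04167884148450747 [-0.27953872 -0.76272429 -1.66832914]
```

Request:
drive_tool([
  {"linear": [2.3, 1.3, -5], "twist": 0, "claw": 0.4},
  {"linear": [2.3, 1.3, -15], "twist": 0, "claw": 0.4},
  {"linear": [2.3, 1.3, -25], "twist": 0, "claw": 0.4},
  {"linear": [2.3, 1.3, -33], "twist": 0, "claw": 0.4},
  {"linear": [2.3, 1.3, -36], "twist": 0, "claw": 0.4},
  {"linear": [2.3, 1.3, -38], "twist": 0, "claw": 0.4},
  {"linear": [2.3, 1.3, -40], "twist": 0, "claw": 0.4},
  {"linear": [2.3, 1.3, -40.5], "twist": 0, "claw": 0.4},
  {"linear": [2.3, 1.3, -40.5], "twist": 0, "claw": 0.4},
])

```text
clock: 14.7
position: [0.5662, -0.0132, 0.0766]
ee_rot: [-0.0, 0.677, 0.736, -0.0]
contact_force: [-0.9, 0.4, -2.7]
width: 0.0416
gripper_force: 31.0
```

Request:
drive_tool([
  {"linear": [-0.5, -0.5, -1], "twist": 0, "claw": 0.4},
  {"linear": [-0.5, -0.5, -2], "twist": 0, "claw": 0.4},
  {"linear": [-0.5, -0.5, -3], "twist": 0, "claw": 0.4},
  {"linear": [-0.5, -0.5, -4], "twist": 0, "claw": 0.4},
  {"linear": [-0.5, -0.5, -4], "twist": 0, "claw": 0.4},
])

```text
clock: 15.12
position: [0.5661, -0.0137, 0.0727]
ee_rot: [0.0, 0.677, 0.736, 0.0]
contact_force: [-1.0, 0.2, -1.5]
width: 0.0419
gripper_force: 31.1
```

Request:
drive_tool([
  {"linear": [0, 0, -1], "twist": 0, "claw": 0.4},
  {"linear": [0, 0, -2], "twist": 0, "claw": 0.4},
  {"linear": [0, 0, -3], "twist": 0, "claw": 0.4},
  {"linear": [0, 0, -3.5], "twist": 0, "claw": 0.4},
  {"linear": [0, 0, -3.5], "twist": 0, "claw": 0.4},
])

```text
clock: 15.53
position: [0.5661, -0.0137, 0.0695]
ee_rot: [-0.0, 0.678, 0.736, 0.0]
contact_force: [-1.4, 1.0, 1.2]
width: 0.0416
gripper_force: 31.5
```

Request:
drive_tool([
  {"linear": [0, 0, -0.5], "twist": 0, "claw": 0.4},
  {"linear": [0, 0, -0.5], "twist": 0, "claw": 0.7},
  {"linear": [0, 0, -0.5], "twist": 0, "claw": 0.7},
  {"linear": [0, 0, -0.5], "twist": 0, "claw": 0.7},
  {"linear": [0, 0, 10], "twist": 0, "claw": 0.7},
  {"linear": [0, 0, 40], "twist": 0, "claw": 0.75},
  {"linear": [0, 0, 75], "twist": 0, "claw": 0.75},
  {"linear": [-10, -30, 80], "twist": 7, "claw": 0.75},
  {"linear": [-20, -65, 80], "twist": 14, "claw": 0.75},
  {"linear": [-30, -100, 80], "twist": 21, "claw": 0.75},
  {"linear": [-40, -130, 80], "twist": 28, "claw": 0.75},
])

```text
clock: 16.45
position: [0.5266, -0.1449, 0.1506]
ee_rot: [0.002, 0.479, 0.878, -0.0]
contact_force: [0.7, -0.1, 0.2]
width: 0.0644
gripper_force: 0.0
```

Request:
drive_tool([
  {"linear": [-10, -30, 0], "twist": 7, "claw": 0.75},
  {"linear": [-20, -60, 0], "twist": 14, "claw": 0.75},
  {"linear": [-34, -96, 0], "twist": 21, "claw": 0.75},
  {"linear": [-34, -96, -20], "twist": 28, "claw": 0.75},
  {"linear": [-34, -96, -40], "twist": 35, "claw": 0.75},
  {"linear": [-34, -96, -55], "twist": 39.5, "claw": 0.75},
  {"linear": [-34, -96, -65], "twist": 39.5, "claw": 0.75},
  {"linear": [-34, -96, -65], "twist": 39.5, "claw": 0.75},
  {"linear": [-34, -96, -65], "twist": 39.5, "claw": 0.75},
])

```text
clock: 17.2
position: [0.4926, -0.2392, 0.0845]
ee_rot: [0.0, 0.159, 0.987, -0.0]
contact_force: [-0.4, -0.8, 0.4]
width: 0.064
gripper_force: 0.0
```

Run:
```python
from h import *
s=sensors.get_state(); print(s['position'],s['ee_rot'],s['width'],s['contact_force'])
im=shot('scene','s7',(160,180,360,330),4)
```

```text
[ 0.49257666 -0.23922564  0.08449387] [ 5.97145379e-05  1.58691562e-01  9.87328205e-01 -1.17604236e-06] 0.06399232898740052 [-0.35305309 -0.83927817  0.39793412]
```

View pics/s7.png

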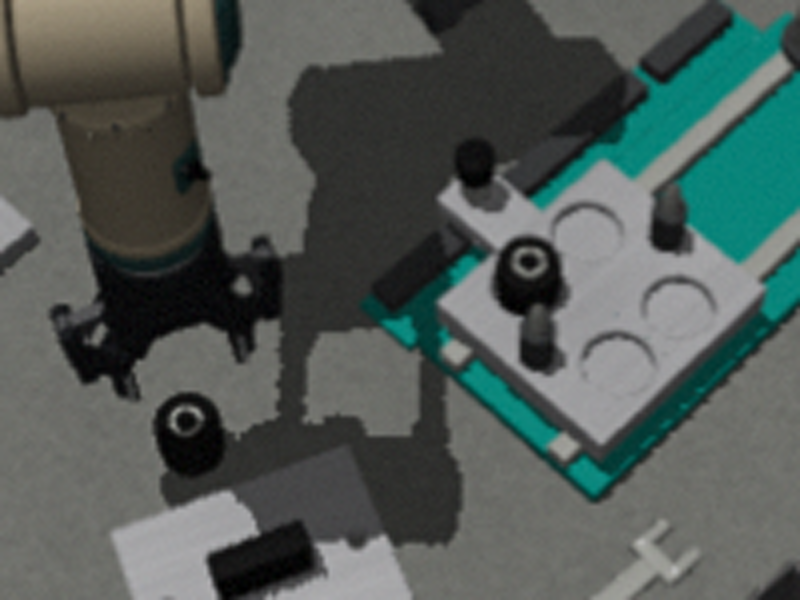

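b0 sits upright in the nest at crop (528,265), and b1 is still at (185,418). Next I descend on b1.

Request:
drive_tool([
  {"linear": [-1.1, -4.8, -2], "twist": 0, "claw": 0.75},
  {"linear": [-1.1, -4.8, -15], "twist": 0, "claw": 0.75},
  {"linear": [-1.1, -4.8, -30], "twist": 0, "claw": 0.75},
  {"linear": [-1.1, -4.8, -45], "twist": 0, "claw": 0.75},
  {"linear": [-1.1, -4.8, -57], "twist": 0, "claw": 0.75},
  {"linear": [-1.1, -4.8, -62], "twist": 0, "claw": 0.75},
  {"linear": [-1.1, -4.8, -62], "twist": 0, "claw": 0.75},
  {"linear": [-1.1, -4.8, -62], "twist": 0, "claw": 0.4},
  {"linear": [-1.1, -4.8, -62], "twist": 0, "claw": 0.4},
  {"linear": [-1.1, -4.8, -62], "twist": 0, "claw": 0.4},
  {"linear": [-1.1, -4.8, -62], "twist": 0, "claw": 0.4},
  {"linear": [-1.1, -4.8, -62], "twist": 0, "claw": 0.4},
], squeeze=30)

```text
clock: 18.25
position: [0.4921, -0.2448, 0.0236]
ee_rot: [0.001, 0.158, 0.987, -0.001]
contact_force: [-0.4, -0.4, 5.6]
width: 0.0416
gripper_force: 30.1
```

Request:
drive_tool([
  {"linear": [0, 0, 15], "twist": 0, "claw": 0.4},
  {"linear": [0, 0, 50], "twist": 0, "claw": 0.4},
  {"linear": [0, 0, 90], "twist": 0, "claw": 0.4},
  {"linear": [5, 5, 125], "twist": -7, "claw": 0.4},
  {"linear": [15, 30, 145], "twist": -14, "claw": 0.4},
  {"linear": [32, 65, 147], "twist": -21, "claw": 0.4},
  {"linear": [50, 100, 147], "twist": -28, "claw": 0.4},
  {"linear": [70, 135, 147], "twist": -35, "claw": 0.4},
  {"linear": [88, 170, 147], "twist": -42, "claw": 0.4},
  {"linear": [106, 205, 147], "twist": -49, "claw": 0.4},
  {"linear": [124, 240, 147], "twist": -56, "claw": 0.4},
  {"linear": [140, 270, 147], "twist": -63, "claw": 0.4},
])

```text
clock: 19.25
position: [0.6313, 0.0281, 0.169]
ee_rot: [-0.0, 0.641, 0.767, -0.0]
contact_force: [1.4, -1.0, -1.7]
width: 0.042
gripper_force: 31.0
```

Request:
drive_tool([
  {"linear": [13, 28, 0], "twist": -4.2, "claw": 0.4},
  {"linear": [13, 28, 0], "twist": -4.2, "claw": 0.4},
  {"linear": [13, 28, -20], "twist": -4.2, "claw": 0.4},
  {"linear": [13, 28, -50], "twist": -4.2, "claw": 0.4},
  {"linear": [13, 28, -50], "twist": -4.2, "claw": 0.4},
  {"linear": [13, 28, -50], "twist": -4.2, "claw": 0.4},
])

```text
clock: 19.75
position: [0.6421, 0.0538, 0.1174]
ee_rot: [-0.002, 0.667, 0.745, -0.002]
contact_force: [0.1, -0.8, -2.1]
width: 0.0417
gripper_force: 31.3
```

Run:
```python
from h import *
s=sensors.get_state(); print(s['position'],s['ee_rot'],s['width'],s['contact_force'])
```

```text
[0.64212769 0.05377626 0.11741412] [-0.00205692  0.6668407   0.74519541 -0.00174536] 0.041671188049581066 [ 0.10285606 -0.83438971 -2.11936354]
```

Request:
drive_tool([
  {"linear": [2.5, -1.5, -5], "twist": -1.5, "claw": 0.4},
  {"linear": [2.5, -1.5, -15], "twist": -1.5, "claw": 0.4},
  {"linear": [2.5, -1.5, -25], "twist": -1.5, "claw": 0.4},
  {"linear": [2.5, -1.5, -32], "twist": -1.5, "claw": 0.4},
  {"linear": [2.5, -1.5, -36], "twist": -1.5, "claw": 0.4},
  {"linear": [2.5, -1.5, -38], "twist": -1.5, "claw": 0.4},
  {"linear": [2.5, -1.5, -38], "twist": -1.5, "claw": 0.4},
  {"linear": [2.5, -1.5, -38], "twist": -1.5, "claw": 0.4},
])

```text
clock: 20.42
position: [0.6468, 0.0524, 0.0813]
ee_rot: [0.0, 0.677, 0.736, 0.0]
contact_force: [-0.6, -0.8, -1.9]
width: 0.0414
gripper_force: 31.3
```

Request:
drive_tool([
  {"linear": [-2, 0, 0], "twist": 0, "claw": 0.4},
  {"linear": [-2, 0, -1], "twist": 0, "claw": 0.4},
  {"linear": [-2, 0, -2.5], "twist": 0, "claw": 0.4},
  {"linear": [-2, 0, -4], "twist": 0, "claw": 0.4},
  {"linear": [-2, 0, -5.5], "twist": 0, "claw": 0.4},
  {"linear": [-2, 0, -7], "twist": 0, "claw": 0.4},
  {"linear": [-2, 0, -7], "twist": 0, "claw": 0.4},
])

```text
clock: 21.0
position: [0.6443, 0.0526, 0.0736]
ee_rot: [-0.0, 0.677, 0.736, -0.0]
contact_force: [-0.8, -0.7, -2.1]
width: 0.0416
gripper_force: 31.3
```

Request:
drive_tool([
  {"linear": [0, 0, -1], "twist": 0, "claw": 0.4},
  {"linear": [0, 0, -2], "twist": 0, "claw": 0.4},
  {"linear": [0, 0, -3], "twist": 0, "claw": 0.4},
  {"linear": [0, 0, -4], "twist": 0, "claw": 0.4},
  {"linear": [0, 0, -4.5], "twist": 0, "claw": 0.4},
  {"linear": [0, 0, -4.5], "twist": 0, "claw": 0.4},
])

```text
clock: 21.5
position: [0.6446, 0.0525, 0.0698]
ee_rot: [-0.0, 0.677, 0.736, 0.0]
contact_force: [0.2, 0.0, -0.9]
width: 0.0415
gripper_force: 31.4
```

Request:
drive_tool([
  {"linear": [0, 0, -0.5], "twist": 0, "claw": 0.4},
  {"linear": [0, 0, -0.5], "twist": 0, "claw": 0.7},
  {"linear": [0, 0, -0.5], "twist": 0, "claw": 0.7},
  {"linear": [0, 0, -0.5], "twist": 0, "claw": 0.7},
  {"linear": [0, 0, 10], "twist": 0, "claw": 0.7},
  {"linear": [0, 0, 40], "twist": 0, "claw": 0.7},
  {"linear": [0, 0, 75], "twist": 0, "claw": 0.6},
  {"linear": [-20, -10, 105], "twist": -7, "claw": 0.5},
  {"linear": [-55, -25, 110], "twist": -14, "claw": 0.5},
  {"linear": [-90, -40, 110], "twist": -21, "claw": 0.5},
  {"linear": [-125, -55, 110], "twist": -22.5, "claw": 0.5},
  {"linear": [-125, -55, 110], "twist": -22.5, "claw": 0.5},
])

```text
clock: 22.5
position: [0.5116, -0.0039, 0.1802]
ee_rot: [-0.002, 0.808, 0.589, -0.003]
contact_force: [-1.0, 0.4, 0.1]
width: 0.0429
gripper_force: 0.0
```

Run:
```python
from h import *
s=sensors.get_state(); print(s['position'],s['ee_rot'],s['width'],s['contact_force'])
a=shot('scene','s8',(160,180,360,380),3); b=shot('top','t8',(200,130,400,260),4)
for n,im,box in(('scene',a,(160,290,280,370)),('top',b,(325,150,395,210))):
    g=cv2.cvtColor(im,cv2.COLOR_RGB2GRAY); x0,y0,x1,y1=box
    m=((g>120)).astype(np.uint8)[y0:y1,x0:x1]
    cs,_=cv2.findContours(m,cv2.RETR_EXTERNAL,cv2.CHAIN_APPROX_NONE); c=max(cs,key=cv2.contourArea)
    X=onz(n,c.reshape(-1,2)+[x0,y0],.014)[:,:2].astype(np.float32)
    print(n,cv2.contourArea(c),cv2.minAreaRect(X*1000))
```

```text
[ 0.51160973 -0.00386395  0.18020814] [-0.00164587  0.80789658  0.58931313 -0.00323309] 0.04293881732727198 [-0.96590389  0.43357983  0.13432578]
scene 3006.5 ((596.8169555664062, -265.53253173828125), (166.50119018554688, 131.5048370361328), 71.77424621582031)
top 4071.0 ((601.6927490234375, -271.0894470214844), (227.92959594726562, 265.5655822753906), 1.4953184127807617)
```

View pics/s8.png

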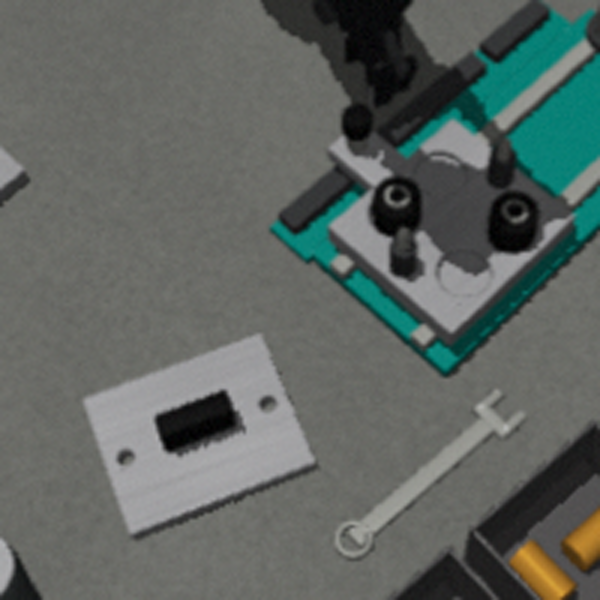

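Both bushings stand in nests, at crop (397,200) and (515,215). Plate A is where it was: centre (0.597,-0.2655), yaw 71.8°.

Request:
drive_tool([
  {"linear": [12, -38, 0], "twist": -0.4, "claw": 0.5},
  {"linear": [24, -76, 0], "twist": -0.4, "claw": 0.5},
  {"linear": [37, -114, 0], "twist": -0.4, "claw": 0.5},
  {"linear": [50, -152, 0], "twist": -0.4, "claw": 0.5},
  {"linear": [62, -190, -15], "twist": -0.4, "claw": 0.5},
  {"linear": [75, -228, -35], "twist": -0.4, "claw": 0.5},
  {"linear": [86, -261.5, -55], "twist": -0.4, "claw": 0.5},
  {"linear": [86, -261.5, -80], "twist": -0.4, "claw": 0.5},
  {"linear": [86, -261.5, -100], "twist": -0.4, "claw": 0.5},
  {"linear": [86, -261.5, -100], "twist": -0.4, "claw": 0.5},
  {"linear": [86, -261.5, -100], "twist": -0.4, "claw": 0.5},
])

```text
clock: 23.52
position: [0.6063, -0.2639, 0.0785]
ee_rot: [-0.001, 0.809, 0.588, -0.0]
contact_force: [0.6, 0.0, 0.3]
width: 0.0426
gripper_force: 0.0
```

Request:
drive_tool([
  {"linear": [-9, -1.6, 0], "twist": 0, "claw": 0.5},
  {"linear": [-9, -1.6, -5], "twist": 0, "claw": 0.5},
  {"linear": [-9, -1.6, -20], "twist": 0, "claw": 0.5},
  {"linear": [-9, -1.6, -35], "twist": 0, "claw": 0.5},
  {"linear": [-9, -1.6, -45], "twist": 0, "claw": 0.5},
  {"linear": [-9, -1.6, -45], "twist": 0, "claw": 0.5},
  {"linear": [-9, -1.6, -45], "twist": 0, "claw": 0.2},
  {"linear": [-9, -1.6, -45], "twist": 0, "claw": 0.1},
  {"linear": [-9, -1.6, -45], "twist": 0, "claw": 0.1},
  {"linear": [-9, -1.6, -45], "twist": 0, "claw": 0.1},
  {"linear": [-9, -1.6, -45], "twist": 0, "claw": 0.1},
], squeeze=70)

```text
clock: 24.43
position: [0.5975, -0.266, 0.0362]
ee_rot: [0.001, 0.809, 0.587, 0.001]
contact_force: [0.9, 1.0, 6.6]
width: 0.0187
gripper_force: 68.9
```

Request:
drive_tool([
  {"linear": [0, 0, 5], "twist": 0, "claw": 0.1},
  {"linear": [0, 0, 15], "twist": 0, "claw": 0.1},
  {"linear": [0, 0, 30], "twist": 0, "claw": 0.1},
  {"linear": [0, 0, 50], "twist": 0, "claw": 0.1},
  {"linear": [0, 0, 75], "twist": 0, "claw": 0.1},
  {"linear": [0, 0, 100], "twist": 0, "claw": 0.1},
  {"linear": [0, 0, 125], "twist": 0, "claw": 0.1},
  {"linear": [0, 0, 150], "twist": 0, "claw": 0.1},
  {"linear": [0, 10, 160], "twist": 2, "claw": 0.1},
  {"linear": [0, 25, 160], "twist": 5, "claw": 0.1},
  {"linear": [0, 45, 160], "twist": 8, "claw": 0.1},
  {"linear": [1, 70, 160], "twist": 12, "claw": 0.1},
])

```text
clock: 25.43
position: [0.5966, -0.1952, 0.1938]
ee_rot: [-0.001, 0.743, 0.67, -0.001]
contact_force: [0.8, 0.7, -4.7]
width: 0.0183
gripper_force: 68.8
```

Request:
drive_tool([
  {"linear": [1, 25, 0], "twist": 2, "claw": 0.1},
  {"linear": [2, 50, 0], "twist": 4, "claw": 0.1},
  {"linear": [3, 75, 0], "twist": 6, "claw": 0.1},
  {"linear": [4, 100, 0], "twist": 8, "claw": 0.1},
  {"linear": [5, 125, 0], "twist": 10, "claw": 0.1},
  {"linear": [6, 150, 0], "twist": 10.5, "claw": 0.1},
  {"linear": [6, 175, 0], "twist": 10.5, "claw": 0.1},
  {"linear": [6.5, 195, 0], "twist": 10.5, "claw": 0.1},
  {"linear": [6.5, 208, 0], "twist": 10.5, "claw": 0.1},
  {"linear": [6.5, 215, 0], "twist": 10.5, "claw": 0.1},
  {"linear": [6.5, 215, 0], "twist": 10.5, "claw": 0.1},
  {"linear": [6.5, 215, 0], "twist": 10.5, "claw": 0.1},
])

```text
clock: 26.43
position: [0.6039, 0.0188, 0.1944]
ee_rot: [0.0, 0.679, 0.734, -0.001]
contact_force: [0.4, 0.9, -4.4]
width: 0.0187
gripper_force: 68.8
```

Run:
```python
from h import *
s=sensors.get_state(); print(s['position'],s['ee_rot'],s['width'],s['contact_force'],s['moment'])
a=shot('scene','s9',(200,150,360,300),4);
```

```text
[0.60393746 0.01877907 0.19440466] [ 2.25902808e-04  6.78854832e-01  7.34272175e-01 -6.62413156e-04] 0.01866310321503398 [ 0.36007217  0.89400095 -4.42442877] [-0.02311968 -0.03989262 -0.00595626]
```

View pics/s9.png

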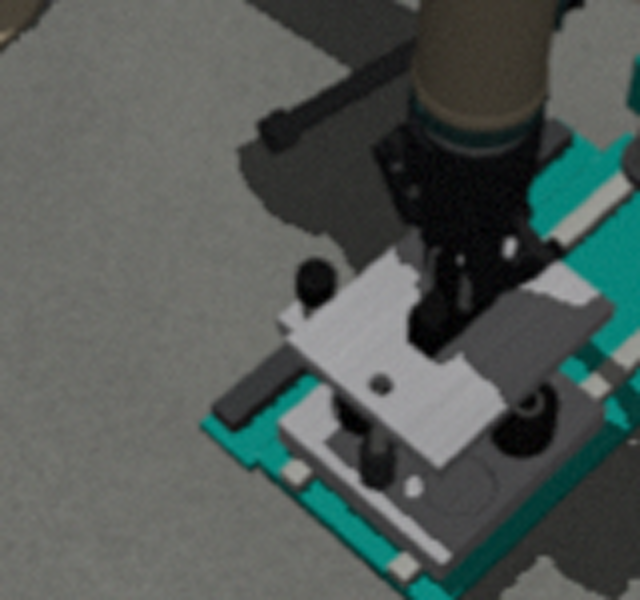

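The plate hangs level over the pins, with its −y hole at crop (381,384). I'll check that hole against the grip and triangulate the pins.

Run:
```python
from h import *
h=onz('scene',[(200+381/4-.4,150+384/4-.4)],.1725)[0]
y=np.radians(2*np.degrees(np.arctan2(.73427,.67885))-90); uy=np.array([-np.sin(y),np.cos(y)])
print('hole',h,'expected',np.array([.60394,.01878])-.064*uy,np.degrees(y))
# triangulate pins between earlier top/scene clicks
pt=[(200+x/4-.4,130+yy/4-.4) for x,yy in [(260,169),(402,161)]]; ps=[(230+x/3.5-.36,130+yy/3.5-.36) for x,yy in[(341,341),(223,449)]]
c1,v1=ray('top',pt);c2,v2=ray('scene',ps)
for a,b in zip(v1,v2):
    L=np.linalg.lstsq(np.c_[a,-b],c2-c1,rcond=None)[0]; p,q=c1+L[0]*a,c2+L[1]*b; print('pin',(p+q)/2,np.linalg.norm(p-q))
# seated bushings tube tops
for n,pts in(('scene',[(160+397/3-.3,180+195/3-.3),(160+515/3-.3,180+210/3-.3)]),): print(onz(n,pts,.088))
im=cv2.imread('pics/t8.raw.png')[:,:,::-1]
for t in tubes('top',im,(240,140,330,210)): print('T',t,onz('top',[t[:2]],.088))
```

```text
hole [ 0.60973719 -0.04488867  0.1725    ] expected [ 0.60895222 -0.04502343] 4.491770896434858
pin [0.59600204 0.08448321 0.11023374] 8.01947757123864e-05
pin [ 0.60695821 -0.04337799  0.10713582] 0.002361552493417616
[[ 0.56638829 -0.01271267  0.088     ]
 [ 0.64519193  0.05525309  0.088     ]]
```

Request:
drive_tool([
  {"linear": [0.5, 0.5, -5], "twist": 0, "claw": 0.1},
  {"linear": [0.5, 0.5, -12], "twist": 0, "claw": 0.1},
  {"linear": [0.5, 0.5, -19], "twist": 0, "claw": 0.1},
  {"linear": [0.5, 0.5, -25], "twist": 0, "claw": 0.1},
  {"linear": [0.5, 0.5, -30], "twist": 0, "claw": 0.1},
  {"linear": [0.5, 0.5, -33], "twist": 0, "claw": 0.1},
  {"linear": [0.5, 0.5, -36], "twist": 0, "claw": 0.1},
  {"linear": [0.5, 0.5, -38], "twist": 0, "claw": 0.1},
  {"linear": [0.5, 0.5, -38], "twist": 0, "claw": 0.1},
  {"linear": [0.5, 0.5, -38], "twist": 0, "claw": 0.1},
])

```text
clock: 27.32
position: [0.6048, 0.0199, 0.1569]
ee_rot: [0.0, 0.679, 0.734, 0.0]
contact_force: [0.8, -0.4, -4.8]
width: 0.0183
gripper_force: 68.8
```

Request:
drive_tool([
  {"linear": [0, 0, -1], "twist": 0, "claw": 0.1},
  {"linear": [0, 0, -2], "twist": 0, "claw": 0.1},
  {"linear": [0, 0, -3], "twist": 0, "claw": 0.1},
  {"linear": [0, 0, -4], "twist": 0, "claw": 0.1},
  {"linear": [0, 0, -5], "twist": 0, "claw": 0.1},
  {"linear": [0, 0, -6], "twist": 0, "claw": 0.1},
  {"linear": [0, 0, -7], "twist": 0, "claw": 0.1},
  {"linear": [0, 0, -8], "twist": 0, "claw": 0.1},
  {"linear": [0, 0, -8], "twist": 0, "claw": 0.1},
])

```text
clock: 28.07
position: [0.6045, 0.0198, 0.1485]
ee_rot: [-0.0, 0.679, 0.734, -0.0]
contact_force: [0.5, 0.4, -5.2]
width: 0.0182
gripper_force: 68.8
```

Request:
drive_tool([
  {"linear": [0, 0, -1], "twist": 0, "claw": 0.1},
  {"linear": [0, 0, -2], "twist": 0, "claw": 0.1},
  {"linear": [0, 0, -3], "twist": 0, "claw": 0.1},
  {"linear": [0, 0, -4], "twist": 0, "claw": 0.1},
  {"linear": [0, 0, -5], "twist": 0, "claw": 0.1},
  {"linear": [0, 0, -6], "twist": 0, "claw": 0.1},
  {"linear": [0, 0, -7], "twist": 0, "claw": 0.1},
  {"linear": [0, 0, -8], "twist": 0, "claw": 0.1},
  {"linear": [0, 0, -8], "twist": 0, "claw": 0.1},
])

```text
clock: 28.82
position: [0.6045, 0.0198, 0.1404]
ee_rot: [-0.0, 0.679, 0.734, -0.0]
contact_force: [0.1, -0.4, -5.0]
width: 0.0185
gripper_force: 68.8
```

Request:
drive_tool([
  {"linear": [0, 0, -1], "twist": 0, "claw": 0.1},
  {"linear": [0, 0, -2], "twist": 0, "claw": 0.1},
  {"linear": [0, 0, -3], "twist": 0, "claw": 0.1},
  {"linear": [0, 0, -4], "twist": 0, "claw": 0.1},
  {"linear": [0, 0, -5], "twist": 0, "claw": 0.1},
  {"linear": [0, 0, -6], "twist": 0, "claw": 0.1},
  {"linear": [0, 0, -7], "twist": 0, "claw": 0.1},
  {"linear": [0, 0, -8], "twist": 0, "claw": 0.1},
  {"linear": [0, 0, -9], "twist": 0, "claw": 0.1},
  {"linear": [0, 0, -9], "twist": 0, "claw": 0.1},
])

```text
clock: 29.65
position: [0.6045, 0.0198, 0.1315]
ee_rot: [-0.0, 0.679, 0.734, -0.0]
contact_force: [0.4, -0.2, -5.1]
width: 0.0185
gripper_force: 68.8
```

Request:
drive_tool([
  {"linear": [0, 0, -0.7], "twist": 0, "claw": 0.1},
  {"linear": [0, 0, -1.4], "twist": 0, "claw": 0.1},
  {"linear": [0, 0, -2.1], "twist": 0, "claw": 0.1},
  {"linear": [0, 0, -2.8], "twist": 0, "claw": 0.1},
  {"linear": [0, 0, -3.5], "twist": 0, "claw": 0.1},
  {"linear": [0, 0, -3.5], "twist": 0, "claw": 0.1},
])

```text
clock: 30.15
position: [0.6047, 0.0198, 0.1283]
ee_rot: [0.0, 0.679, 0.734, 0.0]
contact_force: [-0.7, -0.3, -3.4]
width: 0.0186
gripper_force: 68.9
```

Request:
drive_tool([
  {"linear": [0, 0, -0.3], "twist": 0, "claw": 0.1},
  {"linear": [0, 0, -0.6], "twist": 0, "claw": 0.1},
  {"linear": [0, 0, -0.8], "twist": 0, "claw": 0.1},
  {"linear": [0, 0, -0.8], "twist": 0, "claw": 0.1},
])

```text
clock: 30.48
position: [0.6048, 0.0198, 0.1282]
ee_rot: [0.0, 0.679, 0.734, 0.0]
contact_force: [-1.7, 0.8, 1.8]
width: 0.0181
gripper_force: 70.0
```

Request:
drive_tool([
  {"linear": [0, 0, 0], "twist": 0, "claw": 0.25},
  {"linear": [0, 0, 0], "twist": 0, "claw": 0.4},
  {"linear": [0, 0, 0], "twist": 0, "claw": 0.5},
  {"linear": [0, 0, 0], "twist": 0, "claw": 0.5},
  {"linear": [0, 0, 5], "twist": 0, "claw": 0.5},
  {"linear": [0, 0, 20], "twist": 0, "claw": 0.5},
  {"linear": [0, 0, 50], "twist": 0, "claw": 0.5},
  {"linear": [-30, -3, 65], "twist": -7, "claw": 0.6},
  {"linear": [-60, -5, 70], "twist": -14, "claw": 0.7},
  {"linear": [-90, -8, 70], "twist": -21, "claw": 0.8},
  {"linear": [-119, -10, 70], "twist": -28, "claw": 0.8},
  {"linear": [-119, -10, 70], "twist": -35, "claw": 0.8},
])

```text
clock: 31.48
position: [0.4794, 0.01, 0.1979]
ee_rot: [-0.001, 0.87, 0.493, -0.002]
contact_force: [0.3, 0.3, 0.4]
width: 0.0678
gripper_force: 0.0
```

Request:
drive_tool([
  {"linear": [0, 0, 0], "twist": -7, "claw": 0.8},
  {"linear": [0, 0, 0], "twist": -14, "claw": 0.8},
  {"linear": [0, 0, 0], "twist": -21, "claw": 0.8},
  {"linear": [0, 0, 0], "twist": -28, "claw": 0.8},
  {"linear": [0, 0, 0], "twist": -35, "claw": 0.8},
  {"linear": [0, 0, 0], "twist": -42, "claw": 0.8},
  {"linear": [0, 0, 0], "twist": -49, "claw": 0.8},
  {"linear": [0, 0, 0], "twist": -55, "claw": 0.8},
  {"linear": [0, 0, 0], "twist": -55, "claw": 0.8},
  {"linear": [0, 0, 0], "twist": -55, "claw": 0.8},
])

```text
clock: 32.32
position: [0.4859, 0.0098, 0.1978]
ee_rot: [0.0, 0.999, 0.04, 0.0]
contact_force: [0.0, 0.0, -0.2]
width: 0.0682
gripper_force: 0.0
```

Run:
```python
from h import *
s=sensors.get_state(); print(s['position'],s['ee_rot'],s['width'],s['contact_force'],s['qpos'])
a=shot('scene','s10',(200,150,360,300),4);
```

```text
[0.48585611 0.00977886 0.19779229] [1.07998273e-04 9.99196208e-01 4.00848937e-02 3.57056922e-04] 0.06821477245580364 [ 0.04950064  0.03978061 -0.21869349] [-1.23101090e-01  1.54575269e-01  1.72000662e+00 -1.01785364e-04
  1.26627104e+00  1.36753444e+00]
```

View pics/s10.png

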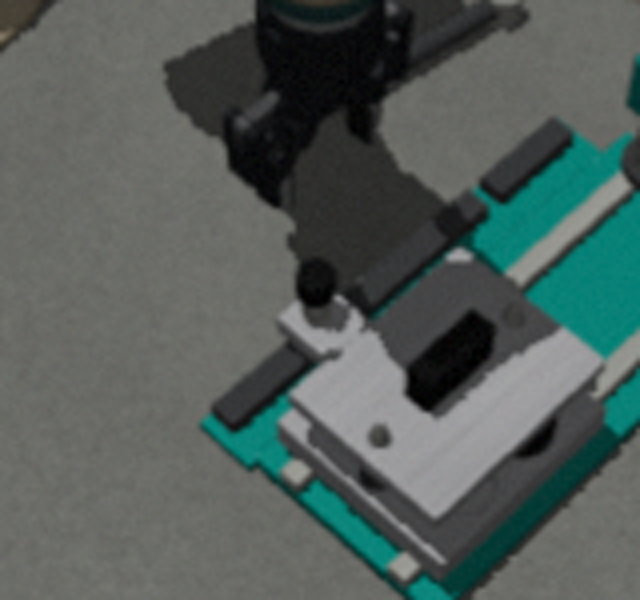

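The plate lies flush and level over both pins, and its height matches the shoulders (0.092 m). Now the knob at crop (318,282).

Request:
drive_tool([
  {"linear": [-0.3, 0, -30], "twist": 0, "claw": 0.8},
  {"linear": [-0.3, 0, -65], "twist": 0, "claw": 0.8},
  {"linear": [-0.3, 0, -90], "twist": 0, "claw": 0.8},
  {"linear": [-0.3, 0, -108], "twist": 0, "claw": 0.8},
  {"linear": [-0.3, 0, -118], "twist": 0, "claw": 0.8},
  {"linear": [-0.3, 0, -118], "twist": 0, "claw": 0.6},
  {"linear": [-0.3, 0, -118], "twist": 0, "claw": 0.5},
  {"linear": [-0.3, 0, -118], "twist": 0, "claw": 0.4},
  {"linear": [-0.3, 0, -118], "twist": 0, "claw": 0.2},
  {"linear": [-0.3, 0, -118], "twist": 0, "claw": 0.2},
  {"linear": [-0.3, 0, -118], "twist": 0, "claw": 0.2},
  {"linear": [-0.3, 0, -118], "twist": 0, "claw": 0.2},
], squeeze=50)

```text
clock: 33.37
position: [0.4865, 0.0094, 0.0809]
ee_rot: [0.001, 0.999, 0.039, 0.001]
contact_force: [-0.3, -1.4, 6.5]
width: 0.0249
gripper_force: 49.1
```

Request:
drive_tool([
  {"linear": [0, 0, 2], "twist": 0, "claw": 0.2},
  {"linear": [0, 0, 4], "twist": 0, "claw": 0.2},
  {"linear": [0, 0, 6], "twist": 0, "claw": 0.2},
  {"linear": [0, 0, 8], "twist": 0, "claw": 0.2},
  {"linear": [0, 0, 10], "twist": 0, "claw": 0.2},
  {"linear": [0, 0, 12], "twist": 0, "claw": 0.2},
  {"linear": [0, 0, 14], "twist": 0, "claw": 0.2},
  {"linear": [0, 0, 16], "twist": 0, "claw": 0.2},
  {"linear": [0, 0, 17.5], "twist": 0, "claw": 0.2},
  {"linear": [0, 0, 17.5], "twist": 0, "claw": 0.2},
])

```text
clock: 34.2
position: [0.4861, 0.0098, 0.0973]
ee_rot: [0.0, 0.999, 0.039, 0.001]
contact_force: [5.3, -1.0, -5.3]
width: 0.0248
gripper_force: 49.4
```

Request:
drive_tool([
  {"linear": [-0.1, 1.5, 0], "twist": 0, "claw": 0.2},
  {"linear": [-0.4, 5, 0], "twist": 0, "claw": 0.2},
  {"linear": [-0.8, 10, 0], "twist": 0, "claw": 0.2},
  {"linear": [-1.3, 17, 0], "twist": 0, "claw": 0.2},
  {"linear": [-2, 25, 0], "twist": 0, "claw": 0.2},
  {"linear": [-2.6, 33, 0], "twist": 0, "claw": 0.2},
  {"linear": [-3.2, 41, 0], "twist": 0, "claw": 0.2},
  {"linear": [-3.9, 49, 0], "twist": 0, "claw": 0.2},
  {"linear": [-4.4, 56, 0], "twist": 0, "claw": 0.2},
  {"linear": [-4.8, 61, 0], "twist": 0, "claw": 0.2},
  {"linear": [-5.1, 65, 0], "twist": 0, "claw": 0.2},
  {"linear": [-5.1, 65, 0], "twist": 0, "claw": 0.2},
])

```text
clock: 35.2
position: [0.4809, 0.0759, 0.097]
ee_rot: [-0.001, 0.999, 0.039, 0.001]
contact_force: [4.9, 1.5, -5.9]
width: 0.0247
gripper_force: 49.6
```

Request:
drive_tool([
  {"linear": [-0.2, 3, 0], "twist": 0, "claw": 0.2},
  {"linear": [-0.6, 8, 0], "twist": 0, "claw": 0.2},
  {"linear": [-1.2, 15, 0], "twist": 0, "claw": 0.2},
  {"linear": [-1.8, 23, 0], "twist": 0, "claw": 0.2},
  {"linear": [-2.5, 32, 0], "twist": 0, "claw": 0.2},
  {"linear": [-3.2, 41, 0], "twist": 0, "claw": 0.2},
  {"linear": [-3.9, 50, 0], "twist": 0, "claw": 0.2},
  {"linear": [-4.7, 60, 0], "twist": 0, "claw": 0.2},
  {"linear": [-5.3, 68, 0], "twist": 0, "claw": 0.2},
  {"linear": [-5.8, 74, 0], "twist": 0, "claw": 0.2},
  {"linear": [-6.1, 78, 0], "twist": 0, "claw": 0.2},
  {"linear": [-6.3, 80, 0], "twist": 0, "claw": 0.2},
])

```text
clock: 36.2
position: [0.4746, 0.1551, 0.097]
ee_rot: [0.0, 0.999, 0.039, 0.001]
contact_force: [5.6, -1.3, -5.5]
width: 0.0245
gripper_force: 49.7
```

Run:
```python
from h import *
s=sensors.get_state(); print(s['position'],s['width'],s['contact_force'])
```

```text
[0.47457655 0.15513944 0.09697738] 0.024512098460291138 [ 5.5655338  -1.29828277 -5.46591746]
```

Request:
drive_tool([
  {"linear": [-0.4, 4, 0], "twist": 0, "claw": 0.2},
  {"linear": [-0.9, 11, 0], "twist": 0, "claw": 0.2},
  {"linear": [-1.5, 18, 0], "twist": 0, "claw": 0.2},
  {"linear": [-2, 25, 0], "twist": 0, "claw": 0.2},
  {"linear": [-2.4, 30, 0], "twist": 0, "claw": 0.2},
  {"linear": [-2.6, 33, 0], "twist": 0, "claw": 0.2},
  {"linear": [-2.6, 33.3, 0], "twist": 0, "claw": 0.2},
  {"linear": [-2.6, 33.3, -4], "twist": 0, "claw": 0.2},
  {"linear": [-2.6, 33.3, -8], "twist": 0, "claw": 0.2},
  {"linear": [-2.6, 33.3, -12], "twist": 0, "claw": 0.2},
  {"linear": [-2.6, 33.3, -16], "twist": 0, "claw": 0.2},
  {"linear": [-2.6, 33.3, -16], "twist": 0, "claw": 0.2},
])

```text
clock: 37.2
position: [0.472, 0.1883, 0.081]
ee_rot: [-0.0, 0.999, 0.039, 0.001]
contact_force: [4.8, 0.3, -3.8]
width: 0.0246
gripper_force: 50.1
```

Locked: the height is the same as at the start and the spring force is back to about 3–4 N. Now I release and retreat.

Request:
drive_tool([
  {"linear": [0, 0, 0], "twist": 0, "claw": 0.4},
  {"linear": [0, 0, 0], "twist": 0, "claw": 0.8},
  {"linear": [0, 0, 0], "twist": 0, "claw": 0.8},
  {"linear": [0, 0, 0], "twist": 0, "claw": 0.8},
  {"linear": [0, 0, 5], "twist": 0, "claw": 0.8},
  {"linear": [0, 0, 30], "twist": 0, "claw": 0.8},
  {"linear": [0, 0, 65], "twist": 0, "claw": 0.8},
  {"linear": [0, 0, 100], "twist": 0, "claw": 0.8},
  {"linear": [-40, -10, 110], "twist": 0, "claw": 0.8},
  {"linear": [-80, -20, 110], "twist": 0, "claw": 0.8},
  {"linear": [-80, -20, 110], "twist": 0, "claw": 0.8},
  {"linear": [-80, -20, 110], "twist": 0, "claw": 0.8},
])

```text
clock: 38.2
position: [0.3886, 0.1676, 0.1914]
ee_rot: [0.0, 0.999, 0.039, -0.0]
contact_force: [1.7, 1.0, 0.6]
width: 0.0683
gripper_force: 0.0
```

Run:
```python
from h import *
shot('scene','s11',(230,110,410,290),3.3); s=sensors.get_state(); print(s['position'],s['contact_force'],s['clock'])
```

```text
[0.39076156 0.1680755  0.19159561] [-0.0395113   0.54281454  0.55852784] 38.25
```

View pics/s11.png

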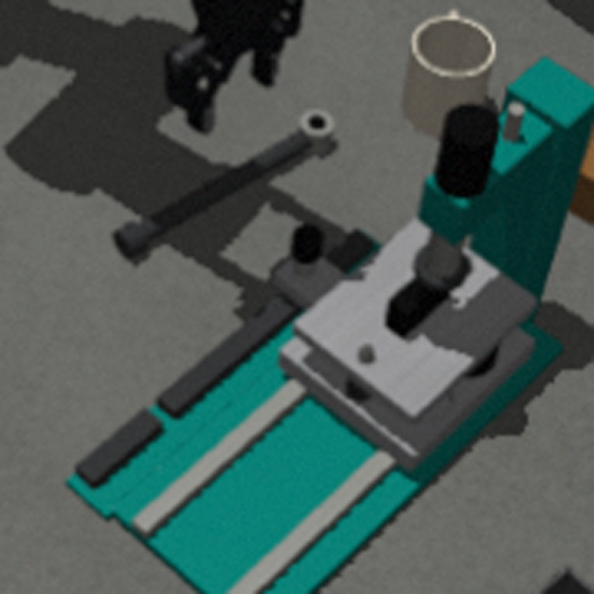

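The loaded shuttle is under the ram, the plate is flush, and the knob is at its original locked pixel position (raw 323,180). The robot touches nothing.

```bash
python3 -c "
from rig import manip; print(manip.sign_off())"
```

```text
the job is handed in; nothing more can be done
None
```

The job is done and handed in at about 38 s: both small bushings are seated in their own nests, the top plate rests on both pin shoulders, and the loaded shuttle is locked under the ram; no verdict was returned at hand-in.

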